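# Load loose thumbscrews into the gravity chute, knob up and stud down

### The job

Load the two loose thumbscrews into the inclined gravity chute so that all hang the same way as the one already waiting in it: knob on top of the track, stud down in the slot, each run fully down into the queue, knob against knob. Leave the waiting screw in its place at the end stop, and leave the dish, the dropper bottle and the framed filter where they are.

Things in the scene. Friction and masses are not known exactly. Their poses are not given: they have to be found in the camera images.
- chute: Aluminium stand of the chute, fixed to the bench: base plate 200 x 84 x 8 mm. Origin at the centre of its underside; x points up the chute, i.e. from the low end (towards the robot) to the high end, z up.
- track: Inclined aluminium U-channel, 190 mm long, 17 mm wide outside, open on top: slot 10 mm wide, 33 mm deep, walls 3.5 mm thick. Origin mid-slot at the low end, level with the walls' upper edges, at the face of the end stop (26 mm wide, 14 mm above the edges); x runs up the slope along the slot, 35 degrees above horizontal, y across, z square to the slope. Smooth: a screw let go in it slides down.
- chute_loading (a point): Middle of the open loading length, mid-slot and level with the upper edges of the walls; axes as track, 150 mm up the slope from its origin. Screws can go in from above only from 40 mm below to 35 mm above this point along the slope; beside the channel it is free there down to 25 mm below the edges. A seated screw's knob lies on both wall edges (knob centre 5 mm above them), stud in the slot.
- chute_strip (a point): Clear hold-down strip over the slot, 40 mm wide, 3 mm thick, 12 mm of room under it; this point is the middle of its underside, axes as track. It covers 24 to 100 mm up the slope from the stop; its upper end is bent up as a lead-in (top 20 mm above the wall edges). In the full queue the knob centres stand 10, 30 and 50 mm up the slope from the stop.
- screw_queued_head (a point): The waiting screw, in the chute at the end stop, hanging the right way. Thumbscrew, 20 g: black fluted knob, 20 mm diameter, 10 mm thick; steel stud, 8 mm diameter, 26 mm long. Point: centre of the knob; z runs along the stud towards its tip (tip 31 mm from this point). 
- screw_lying_head (a point): Loose screw that lies on its side on the bench, on the rim of the knob and the tip of the stud (axis 13 degrees from level, knob centre 11 mm up), the stud pointing roughly away from the robot. It rolls if pushed. Thumbscrew, 20 g: black fluted knob, 20 mm diameter, 10 mm thick; steel stud, 8 mm diameter, 26 mm long. Point: centre of the knob; z runs along the stud towards its tip (tip 31 mm from this point). 
- screw_standing_head (a point): Loose screw that stands upside down on its knob, stud straight up, tip 36 mm above the bench; it has to be turned over. Thumbscrew, 20 g: black fluted knob, 20 mm diameter, 10 mm thick; steel stud, 8 mm diameter, 26 mm long. Point: centre of the knob; z runs along the stud towards its tip (tip 31 mm from this point). 
- sample_dish: Bystander: small shallow round dish with two dark test cells, 60 mm in diameter, 12 mm high, loose. Origin at the centre of its underside.
- dropper_bottle: Bystander: amber dropper bottle, 32 mm in diameter, 105 mm high, loose. Origin at the centre of its underside.
- filter: Bystander: black framed square filter lying flat, orange glass, 50 x 50 x 9 mm, loose. Origin at the centre of its underside.

How it is judged:
By the outcome, as a careful person would: the job done as asked, in the order asked, and still so for the second after the job is handed in, with the robot touching nothing.
It also fails if it takes over 72 s, if anything falls off the work surface, if the arm or the gripper's body presses on something with over 40 N, if the wrist force passes 120 N, or if a joint passes its speed limit or range.

### The arm

A 6-joint arm with a two-finger parallel gripper is mounted at the origin on a cart in front of the work surface, level with it; the furniture and walls round the work are solid. World frame = base frame: x ahead of the robot, y to its left, z up, the work surface at z = 0. Lengths are in m, angles in rad, forces in N, time in s.
With the tool pointing down it reaches from about 0.3 to 0.775 m from the base axis. Payload 14.6 kg.
Tool frame: the origin (TCP) lies at the very end of the fingers, on their centre line; the grasp point (between the pads) lies 19 mm behind it; z points along the fingers, y is the direction in which the jaws open and shut (so a half turn about z gives the same grasp; the last joint's range is limited). The gripper opens to 94 mm and grips with 3 to 60 N. Pads are 16 mm wide; open, the fingers measure 119 mm over their backs; the gripper's body (75 mm by 177 mm) begins 78 mm behind the grasp point.
Start: joints at [1.047, 0.3, 1.521, -0, 1.321, -0.067], TCP at [0.243, 0.494, 0.205] pointing down, gripper open.
Joint ranges: [-3.03, 3.03], [-0.79, 2.21], [0.23, 2.52], [-1.04, 4.18], [0, 3.07], [-2.55, 2.55]. Speed limits (rad/s): [2.22, 2.22, 2.57, 3.14, 3.14, 3.14].

### API

Orientations are given as [roll, pitch, yaw] about the fixed x, y, z axes, in that order (R = Rz(yaw) Ry(pitch) Rx(roll)).
In Python, from station import get_obs, vision, hand_in gives the robot as it stands.
- The arm moves only by the tool play_rows, never from a script. Its argument "moves" is a list of rows, each an object with "claw": the opening, from 0 (shut) to 1 (fully open); "linear": the shift along the tool's x, y, z in mm, a list of three; "turn": the turn, a rotation vector about the tool's x, y, z in rad, a list of three. In form: [{"claw": claw, "linear": [tx, ty, tz], "turn": [ax, ay, az]}, ...]. A call has 1 to 8 rows; each row is the pose to reach, as a shift and turn from the pose measured when the call began, along the tool's axes at that moment; what a row does not reach only later rows make up. A row lasts 1/8 s, in which the tool goes at most 62.5 mm and 10.7 degrees, less where a joint would pass 70% of its speed; a pose out of reach is approached as far as the arm can. A call with a gripper value outside its range is refused whole. The fingers move at their own pace and stop on an object; "force" is the grip in N (left out, the last holds). Time passes only in rows, so rows that repeat a pose let the fingers close. It gives the time, the measured TCP pose, the force and the opening at its end, in the units of the state.
- get_obs(): the state, without advancing time (a new reading comes with each control period).
- vision.camera(name): name is "scene" or "top"; returns the picture (480x640x3 uint8, blue, green, red); there is no depth.
- vision.camera_info(name): a dict with "camera_matrix" (3x3 intrinsics, pixels), "rvec" (rotation vector, rad) and "tvec" (3), from world to camera coordinates, as OpenCV has them. Camera axes: x right, y down, z forward; pixel columns grow to the right and rows downward; lengths in m; the calibration is good to about 2 mm. A picture is of the moment at which its call begins. camera_info takes no time and is no camera call.
- hand_in(): hands the job in, once; it reports no verdict.
The state is a dict: "time_s": time; "qpos": joint angles; "joint_vel": joint speeds; "tau": joint torques, N m; "ee_pos": TCP position; "eef_rot": TCP orientation; "force": force on the tool from outside, world axes, zero at the start; "moment": the same for the moment, N m; "grip_width": finger opening in m.
Only numpy, scipy, OpenCV 4.12 (cv2) and the standard library are available. Lean on these libraries where they do the work, as an engineer would, in place of code of your own. Each camera call takes 0.05 s, during which the arm holds its last target.

## Working session

There is one attempt and no reset: what is moved stays moved. The work goes in short steps, Python scripts to look and compute and a tool call to move; the robot and the scene stay as the last step left them, time stands still between calls to the robot, and variables do not carry over. Pictures are saved under pics/ and viewed, and the job is handed in when it is done.

Besides the shell and the picture viewer there is one more tool, called after "Emit:" by a JSON object that holds its "fn" and its "kwargs", one argument or row to a line. play_rows: Moves the arm, as the interface text tells. Its arguments: {"type":"object","properties":{"moves":{"type":"array","items":{"type":"object","properties":{"claw":{"type":"number"},"linear":{"type":"array","items":{"type":"number"}},"turn":{"type":"array","items":{"type":"number"}}}}},"force":{"type":"number"}},"required":["moves"]}

```bash
ls; mkdir -p pics
python3 - <<'E'
from station import get_obs, vision
import cv2
print(get_obs())
for n in ("scene","top"):
    cv2.imwrite(f"pics/{n}0.png",vision.camera(n)); print(n,vision.camera_info(n))
E
```

```text
pics
{'time_s': 0.0, 'qpos': array([ 1.04737657e+00,  3.00451444e-01,  1.52158338e+00, -1.31661791e-05,
        1.32068187e+00, -6.65861197e-02]), 'joint_vel': array([-0.00109267,  0.00154121,  0.00235832,  0.00043975,  0.00082511,
        0.00055962]), 'tau': array([-2.91889650e-03, -5.31791174e+01, -3.52748716e+01,  7.07380241e-02,
        2.42361089e-02, -1.15462803e-04]), 'ee_pos': array([0.24247882, 0.49337513, 0.20489614]), 'eef_rot': array([-3.14047025e+00, -6.20659069e-05,  2.68476225e+00]), 'force': array([-0.3316543 , -0.20291425, -0.259263  ]), 'moment': array([-0.02807098,  0.02145165, -0.01168932]), 'grip_width': 0.0940240125647133}
scene {'camera_matrix': array([[596.73557489,   0.        , 314.7789556 ],
       [  0.        , 596.73557489, 239.82181229],
       [  0.        ,   0.        ,   1.        ]]), 'rvec': array([ 1.89638615, -1.1116829 ,  0.60713184]), 'tvec': array([-0.29020287,  0.30321991,  0.93064365])}
top {'camera_matrix': array([[524.49055763,   0.        , 323.61576053],
       [  0.        , 524.49055763, 232.02499707],
       [  0.        ,   0.        ,   1.        ]]), 'rvec': array([ 1.97353082, -2.2167645 ,  0.26152838]), 'tvec': array([-1.12626255e-03,  5.37966450e-01,  1.18089236e+00])}
```

View pics/scene0.png

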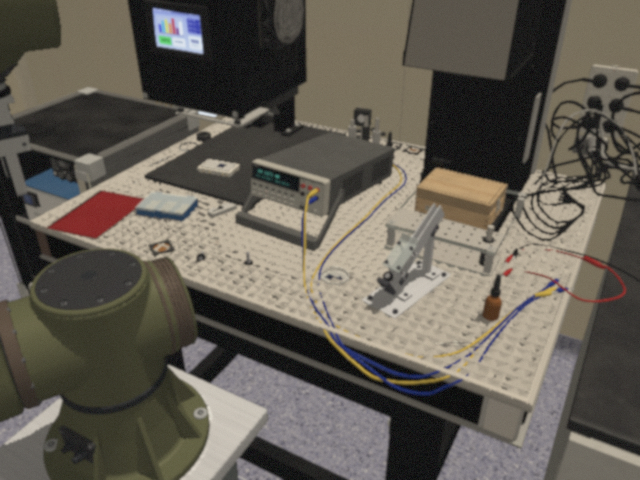

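View pics/top0.png

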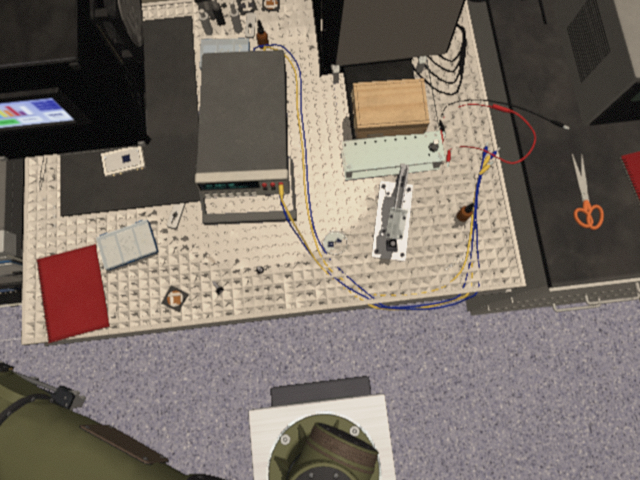

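The scene view shows the filter at (161,247), the lying screw at about (200,257), the standing one at (249,260), the dish at (337,274), the chute at (410,255) and the bottle at (493,300). In the top view the screws are at about (220,290) and (260,270), and the chute is at (393,220). I'll enlarge these.

Run:
```python
import cv2
s=cv2.imread("pics/scene0.png");t=cv2.imread("pics/top0.png")
def crop(im,x,y,w,h,k,fn): cv2.imwrite(fn,cv2.resize(im[y:y+h,x:x+w],None,fx=k,fy=k,interpolation=cv2.INTER_CUBIC))
crop(s,180,235,100,45,8,"pics/s_scr.png")
crop(s,355,195,100,75*3//2,5,"pics/s_chute.png")
crop(t,200,255,80,50,10,"pics/t_scr.png")
crop(t,350,155,80,115,5,"pics/t_chute.png")
```

```text
(no output)
```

View pics/s_scr.png

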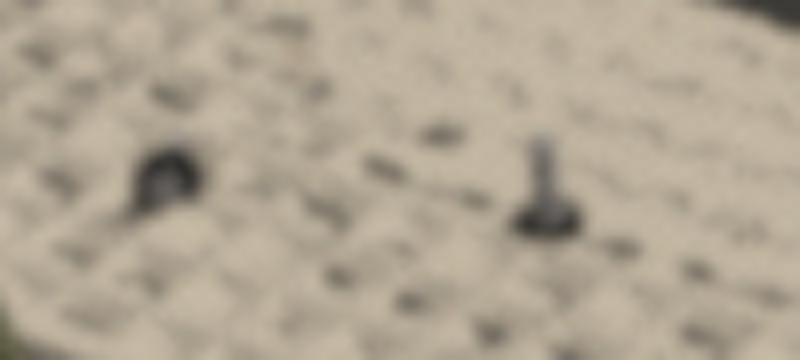

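View pics/t_scr.png

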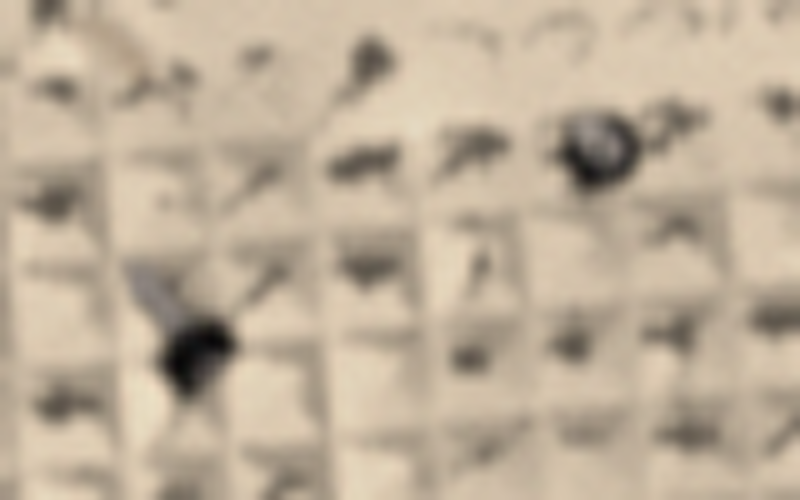

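View pics/s_chute.png

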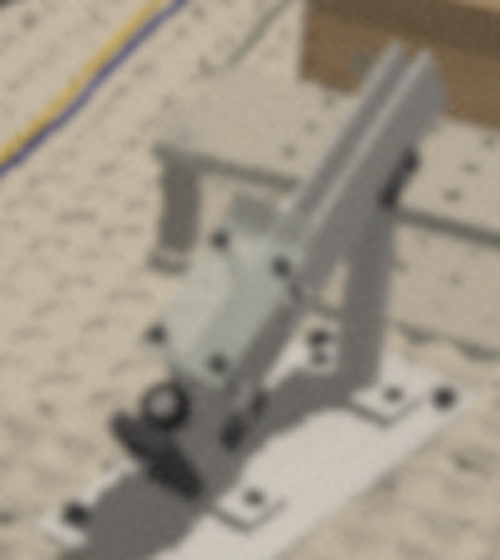

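View pics/t_chute.png

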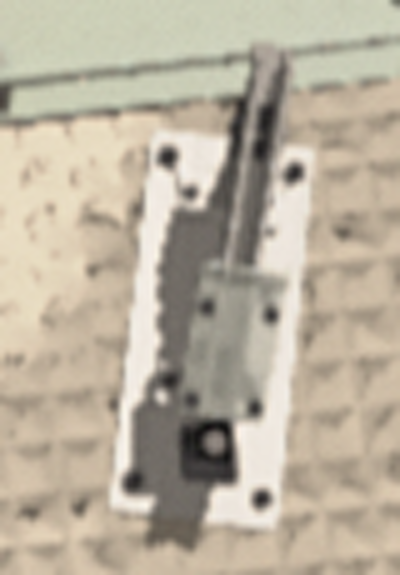

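```bash
cat > h.py <<'E'
import numpy as np, cv2
from station import vision
from scipy.spatial.transform import Rotation as Ro
C={}
for n in("scene","top"):
    i=vision.camera_info(n);R=cv2.Rodrigues(i["rvec"])[0];C[n]=(i["camera_matrix"],R,i["tvec"].ravel())
def cam(n): K,R,t=C[n];return -R.T@t
def ray(n,p):
    K,R,t=C[n];d=R.T@np.linalg.inv(K)@np.array([p[0],p[1],1.]);return cam(n),d/np.linalg.norm(d)
def plane(n,p,z): o,d=ray(n,p);return o+d*(z-o[2])/d[2]
def proj(n,X):
    K,R,t=C[n];q=(K@(R@np.atleast_2d(X).T+t[:,None])).T;return q[:,:2]/q[:,2:]
def tri(ps,pt):
    o1,d1=ray("scene",ps);o2,d2=ray("top",pt)
    s=np.linalg.lstsq(np.c_[d1,-d2],o2-o1,rcond=None)[0];a=o1+d1*s[0];b=o2+d2*s[1];return (a+b)/2,np.linalg.norm(a-b)*1000
E
python3 - <<'E'
from h import *
np.set_printoptions(precision=4,suppress=True)
print(cam("scene"),cam("top"))
t=cv2.imread("pics/top0.png");s=cv2.imread("pics/scene0.png")
g=t.min(2)
m=((g>200)).astype(np.uint8)
roi=np.zeros_like(m);roi[175:266,365:418]=1;m&=roi
ys,xs=np.nonzero(m);print(len(xs))
cs=[c for c in cv2.findContours(m,cv2.RETR_EXTERNAL,cv2.CHAIN_APPROX_NONE)[0] if len(c)>20]
P=np.vstack(cs)[:,0,:].astype(float)
W=np.array([plane("top",p,0.008)[:2] for p in P])
r=cv2.minAreaRect((W*1000).astype(np.float32));print(r,cv2.boxPoints(r))
# dark blobs
for n,im,rect in(("scene",s,(180,235,100,45)),("top",t,(200,255,80,50)),):
    x,y,w,h=rect;gg=im[y:y+h,x:x+w].max(2)
    mm=(gg<90).astype(np.uint8);k,l,st,ce=cv2.connectedComponentsWithStats(mm)
    for i in range(1,k):
        if st[i,4]>6: print(n,st[i],ce[i]+[x,y])
vis=cv2.resize(m[170:270,360:425]*255,None,fx=5,fy=5,interpolation=0);cv2.imwrite("pics/m.png",vis)
E
```

```text
[-0.4003 -0.5619  0.7525] [ 0.2408 -0.0349  1.2746]
782
((559.7811279296875, -238.6230010986328), (81.77436828613281, 196.0997314453125), 75.70269012451172) [[ 454.6709 -254.03  ]
 [ 644.6969 -302.4576]
 [ 664.8914 -223.216 ]
 [ 474.8654 -174.7885]]
scene [92  0  8  3 16] [276.4375 235.6875]
scene [17 19  8  7 34] [200.1471 256.6765]
scene [65 26  7  3 16] [247.8125 262.3125]
top [56 12  8  7 22] [259.6818 270.5455]
top [16 32  7  8 35] [219.0571 289.9143]
```

View pics/m.png

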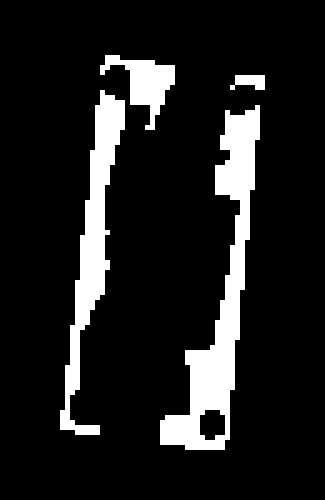

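Run:
```python
import cv2
s=cv2.imread("pics/scene0.png");t=cv2.imread("pics/top0.png")
def crop(im,x,y,w,h,k,fn):
    o=cv2.resize(im[y:y+h,x:x+w],None,fx=k,fy=k,interpolation=cv2.INTER_CUBIC)
    for i in range(0,w,5): cv2.putText(o,str(x+i),(i*k,8),0,.3,(0,0,255)) ; cv2.line(o,(i*k,10),(i*k,14),(0,0,255))
    for i in range(0,h,5): cv2.putText(o,str(y+i),(0,i*k+4),0,.3,(0,0,255)); cv2.line(o,(18,i*k),(24,i*k),(0,0,255))
    cv2.imwrite(fn,o)
crop(s,410,195,40,35,16,"pics/s1.png")
crop(t,380,225,32,40,14,"pics/t2.png")
crop(t,384,158,36,55,10,"pics/t1.png")
crop(s,370,255,45,45,13,"pics/s2.png")
```

```text
(no output)
```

View pics/s1.png

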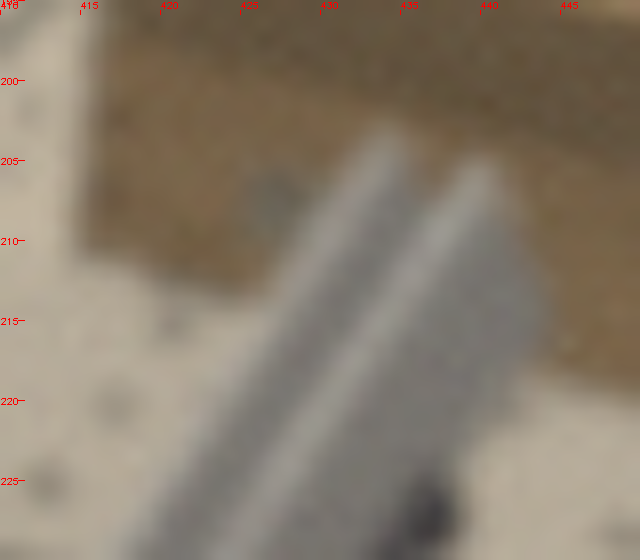

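View pics/t1.png

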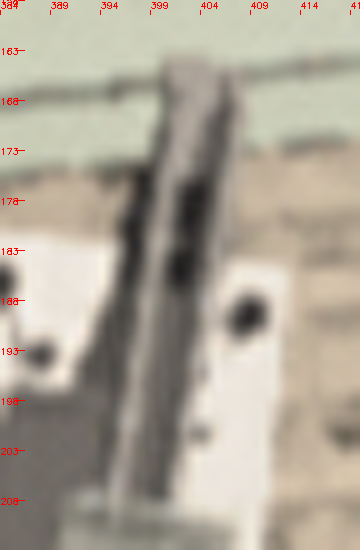

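View pics/s2.png

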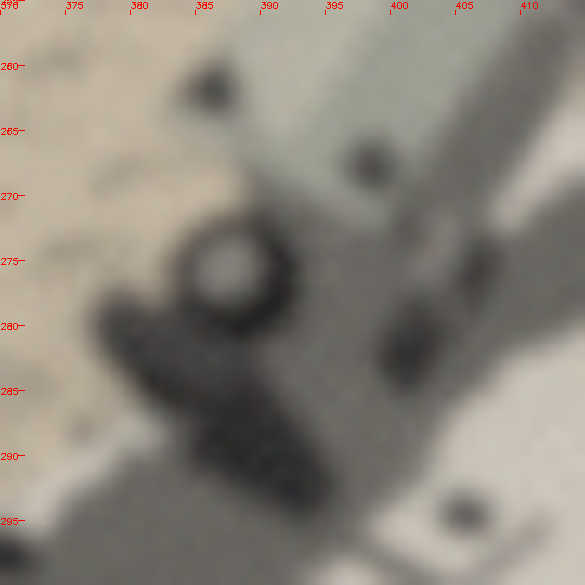

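View pics/t2.png

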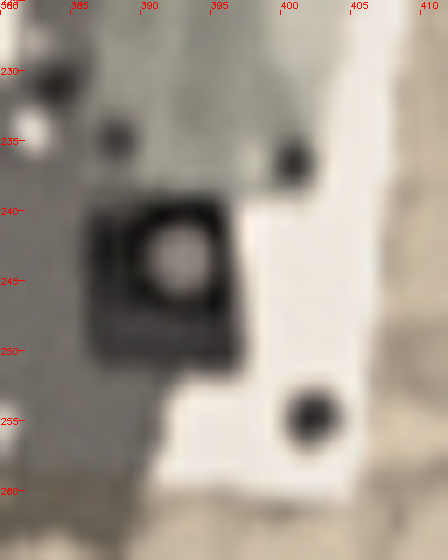

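Run:
```python
from h import *
np.set_printoptions(precision=4,suppress=True)
yaw=np.radians(-14.3);c0=np.array([.5598,-.2386,0]);u=np.array([np.cos(yaw),np.sin(yaw),0]);v=np.array([-u[1],u[0],0])
def ch(X): d=X-c0;return np.array([d@u,d@v,d[2]])
k,e=tri((386.7,275.3),(391.8,243.));print("knobtop",k,ch(k),e)
k2,e=tri((436,203.7),(403.4,164.4));print("end",k2,ch(k2),e)
d=k2-k;print(np.degrees(np.arctan2(d[1],d[0])),np.degrees(np.arctan2(d[2],np.hypot(*d[:2]))),np.linalg.norm(d))
def vplane(n,p):
    o,dd=ray(n,p);s=-((o-c0)@v)/(dd@v);return ch(o+dd*s)
print(vplane("scene",(386.7,275.3)),vplane("scene",(436,203.7)))
# expected from knobtop: up 10 above edges, 10 along
th=np.radians(35);xt=u*np.cos(th)+np.array([0,0,np.sin(th)]);zt=-u*np.sin(th)+np.array([0,0,np.cos(th)])
O=k-10e-3*xt-10e-3*zt;E=O+.19*xt
print("O",O,ch(O),"E",E,ch(E)); print(proj("scene",[E+.00675*v,E-.00675*v]),proj("top",[E+.00675*v,E-.00675*v]))
for a in(.1,.15): print(a,proj("top",[O+a*xt+y*v for y in(.0085,.005,-.005,-.0085)]),proj("scene",[O+a*xt+y*v for y in(.0085,.005,-.005,-.0085)]))
# bolts plate
for p in((402.2-.5,254.6-.5),):print(ch(plane("top",p,.010)))
# screws
for n,p in(("scene",(200.15,256.7)),("top",(219.06,289.9))): print("lying",plane(n,p,.011))
for p in((247.8,262.3),): print("st scene",plane("scene",p,.005))
print("tri lying",tri((200.15,256.7),(219.06,289.9)))
```

```text
knobtop [ 0.4871 -0.2189  0.0749] [-0.0753  0.0011  0.0749] 0.7181903227921544
end [ 0.6423 -0.2551  0.1685] [0.0841 0.0044 0.1685] 2.6946790728199614
-13.119050581799087 30.4179085220063 0.1848553439028522
[-0.0763 -0.      0.0761] [ 0.0742 -0.      0.1737]
O [ 0.4847 -0.2183  0.061 ] [-0.0778  0.0011  0.061 ] E [ 0.6355 -0.2568  0.17  ] [0.0779 0.0011 0.17  ]
[[433.5484 203.3969]
 [439.2036 205.6251]] [[401.1845 166.9274]
 [407.2084 167.6796]]
0.1 [[394.1151 204.8435]
 [395.6329 205.0371]
 [399.9712 205.5905]
 [401.4902 205.7843]] [[409.0786 238.8998]
 [410.5155 239.5439]
 [414.6482 241.3966]
 [416.1044 242.0493]]
0.15 [[397.5658 183.9852]
 [399.1074 184.1796]
 [403.5137 184.7351]
 [405.0565 184.9297]] [[422.3537 218.8886]
 [423.8017 219.4932]
 [427.9663 221.2322]
 [429.4336 221.8449]]
[-0.0848 -0.0319  0.01  ]
lying [0.4347 0.2047 0.011 ]
lying [0.4336 0.203  0.011 ]
st scene [0.4751 0.1045 0.005 ]
tri lying (array([0.4332, 0.2029, 0.0126]), np.float64(0.5711826717335899))
```

Run:
```python
from h import *
np.set_printoptions(precision=1,suppress=True,linewidth=200)
s=cv2.imread("pics/scene0.png").mean(2);t=cv2.imread("pics/top0.png").mean(2)
for r in(188,192,196,200,204): print(r,390,t[r,390:412])
for r in(212,216,220,224,228,232): print(r,410,s[r,410:446])
yaw=np.radians(-14.3);u=np.array([np.cos(yaw),np.sin(yaw),0]);v=np.array([-u[1],u[0],0]);th=np.radians(35);xt=u*np.cos(th)+np.array([0,0,np.sin(th)])
c0=np.array([.5598,-.2386,0])
for lat in(0,.0011):
  O=c0-.0778*u+lat*v+[0,0,.061]
  for r in(188,192,196,200,204):
    A=np.linspace(.08,.19,500);o=[]
    for y in(.0085,.005,-.005,-.0085):
        q=proj("top",[O+a*xt+y*v for a in A]);o.append(np.interp(r,q[::-1,1],q[::-1,0]))
    print(lat,r,np.array(o))
  for r in(212,216,220,224,228,232):
    A=np.linspace(.08,.19,500);o=[]
    for y in(.0085,.005,-.005,-.0085):
        q=proj("scene",[O+a*xt+y*v for a in A]);o.append(np.interp(r,q[::-1,1],q[::-1,0]))
    print(lat,r,np.array(o))
```

```text
188 390 [227.3 225.7 224.3 211.3 147.   92.3  74.  100.  159.3 139.7 108.3  98.   87.3 104.3 167.7 188.7 196.7 144.7  87.3  80.7 136.7 209. ]
192 390 [228.  228.3 183.7 110.   79.3  80.7  91.3 131.  149.7 120.7 102.3  94.7  91.7 133.  183.3 221.  210.  189.  193.  221.7 225.7 225.3]
196 390 [185.3 134.3  98.3  93.7  91.   80.  107.  151.  123.  103.3  98.3  90.3 106.7 159.7 197.  229.7 231.3 230.3 229.3 227.7 228.  224.7]
200 390 [104.  106.  105.7 100.3  90.  104.7 161.3 155.3 113.   99.3  86.3 102.3 162.3 170.  185.  211.7 225.7 230.3 229.7 226.7 221.7 190. ]
204 390 [108.  107.7 104.  100.   94.  134.7 144.3 119.  102.7  94.   91.3 139.  186.3 225.  228.3 229.7 228.3 230.  228.7 228.3 222.7 186.7]
212 410 [170.  172.3 170.7 167.3 161.7 161.  157.  155.  143.3 126.  112.3 106.  103.3 100.   98.3 105.7 116.3 134.3 143.3 140.  127.  119.  115.  121.3 136.3 146.7 142.  127.3 118.7 115.7 113.7 113.  113.
 108.  105.3  99. ]
216 410 [168.7 167.7 168.7 167.  170.7 165.  165.7 166.3 164.3 155.3 151.  152.3 158.7 163.7 166.  159.7 148.3 130.3 121.7 116.  121.7 133.  143.3 140.  131.7 118.7
[... 1028 characters left out ...]
04.3]
0 196 [396.1 397.6 402.1 403.7]
0 200 [395.4 397.  401.4 403. ]
0 204 [394.7 396.3 400.7 402.3]
0 212 [427.5 429.3 434.6 436.5]
0 216 [424.8 426.7 432.  433.9]
0 220 [422.2 424.  429.4 431.2]
0 224 [419.5 421.4 426.7 428.6]
0 228 [416.9 418.7 424.1 426. ]
0 232 [414.2 416.1 421.4 423.3]
0.0011 188 [396.9 398.5 403.  404.5]
0.0011 192 [396.2 397.8 402.3 403.9]
0.0011 196 [395.6 397.1 401.6 403.2]
0.0011 200 [394.9 396.5 400.9 402.5]
0.0011 204 [394.3 395.8 400.2 401.8]
0.0011 212 [426.9 428.8 434.1 435.9]
0.0011 216 [424.3 426.1 431.4 433.3]
0.0011 220 [421.6 423.5 428.8 430.6]
0.0011 224 [419.  420.8 426.1 428. ]
0.0011 228 [416.3 418.2 423.5 425.4]
0.0011 232 [413.7 415.5 420.9 422.7]
```

Run:
```python
from h import *
np.set_printoptions(precision=4,suppress=True)
K=plane("top",(219.2,290.2),.011);T=plane("top",(213.2,282.2),.005);d=T-K
print("lying",K,T,np.linalg.norm(d[:2]),np.degrees(np.arctan2(d[1],d[0])))
print("scene lying",plane("scene",(200.15,256.7),.011))
print("stand top",plane("top",(259.7,269.6),.007), "scene tip",plane("scene",(180+542/8-.5,235+140/8-.5),.036),"scene knob",plane("scene",(180+548/8-.5,235+220/8-.5),.005))
for a,b in(((410,60),(337,65)),((500,78),(440,62)),((392,232),(347,160)),((492,262),(442,150))): print(tri(a,b))
print("dish",plane("top",(335,240),.006),"bottle",plane("top",(464,214),.03),"filter",plane("top",(175,298),.005))
for p in((420,185),(505,195)): print(p)
```

```text
lying [0.4328 0.2027 0.011 ] [0.4549 0.217  0.005 ] 0.026358494678260045 32.936414487091234
scene lying [0.4347 0.2047 0.011 ]
stand top [0.4724 0.1015 0.007 ] scene tip [0.4709 0.1006 0.036 ] scene knob [0.4763 0.1048 0.005 ]
(array([ 0.767 , -0.1214,  0.4069]), np.float64(11.442538306238433))
(array([ 0.7529, -0.312 ,  0.4015]), np.float64(8.89769727101649))
(array([ 0.7199, -0.1401,  0.0265]), np.float64(10.849844743149122))
(array([ 0.7169, -0.3792,  0.0252]), np.float64(19.54676340914505))
dish [ 0.5249 -0.0904  0.006 ] bottle [ 0.5478 -0.4124  0.03  ] filter [0.4272 0.3115 0.005 ]
(420, 185)
(505, 195)
```

```bash
cat >> h.py <<'E'
from station import get_obs
def Rt(psi,phi): return Ro.from_euler('z',psi,degrees=True)*Ro.from_euler('x',180,degrees=True)*Ro.from_euler('y',phi,degrees=True)
def go(P,psi=None,phi=0,R=None):
    o=get_obs();R0=Ro.from_euler('xyz',o["eef_rot"]);p0=o["ee_pos"];R1=R if R is not None else Rt(psi,phi)
    rv=(R0.inv()*R1).as_rotvec();l=R0.inv().apply(np.array(P)-p0)*1000
    print("linear",np.round(l,1).tolist(),"turn",np.round(rv,3).tolist(),"ang",round(np.degrees(np.linalg.norm(rv)),1),"dist",round(np.linalg.norm(l),1))
def st():
    o=get_obs();R=Ro.from_euler('xyz',o["eef_rot"])
    print("t",round(o["time_s"],2),"p",np.round(o["ee_pos"],4),"z",np.round(R.apply([0,0,1]),3),"x",np.round(R.apply([1,0,0]),3),"F",np.round(o["force"],1),"w",round(o["grip_width"],4),"q",np.round(o["qpos"],2))
E
python3 - <<'E'
from h import *
go([.40,.182,.13],33,0)
go([.40,.182,.13],33,45)
E
```

```text
linear [-278.7, -209.9, 75.2] turn [-0.001, 0.001, 2.109] ang 120.8 dist 356.9
linear [-278.7, -209.9, 75.2] turn [-0.821, 0.467, 1.981] ang 125.7 dist 356.9
```

Emit:
{"fn": "play_rows", "kwargs": {
  "moves": [
    {"claw": 1,"linear": [-35,-26,5],"turn": [0,0,0.18]},
    {"claw": 0.6,"linear": [-70,-52,5],"turn": [0,0,0.36]},
    {"claw": 0.6,"linear": [-105,-78,10],"turn": [0,0,0.54]},
    {"claw": 0.6,"linear": [-140,-105,15],"turn": [0,0,0.72]},
    {"claw": 0.6,"linear": [-175,-131,20],"turn": [0,0,0.9]},
    {"claw": 0.6,"linear": [-210,-157,25],"turn": [0,0,1.08]},
    {"claw": 0.6,"linear": [-245,-184,30],"turn": [0,0,1.26]},
    {"claw": 0.6,"linear": [-279,-210,35],"turn": [0,0,1.44]}
  ]
}}

```text
time_s: 1.1
ee_pos: [0.4006, 0.1804, 0.1699]
eef_rot: [-3.141, 0.001, 1.239]
force: [0.2, 0.3, -0.7]
grip_width: 0.0564
```

Run:
```python
from h import *
st()
go([.39,.177,.15],33,0)
go([.39,.177,.14],33,45)
```

```text
t 1.1 p [0.4006 0.1804 0.1699] z [-0.001 -0.001 -1.   ] x [ 0.326  0.945 -0.001] F [ 0.2  0.3 -0.7] w 0.0564 q [ 0.34  0.09  1.86 -0.    1.19  0.67]
linear [-6.7, -8.9, 19.9] turn [0.0, 0.001, 0.663] ang 38.0 dist 22.8
linear [-6.7, -8.9, 29.9] turn [-0.26, 0.757, 0.628] ang 58.3 dist 31.9
```

Emit:
{"fn": "play_rows", "kwargs": {
  "moves": [
    {"claw": 0.6,"linear": [-2,-2,5],"turn": [-0.04,0.126,0.105]},
    {"claw": 0.6,"linear": [-3,-4,10],"turn": [-0.09,0.252,0.209]},
    {"claw": 0.6,"linear": [-4,-6,15],"turn": [-0.13,0.378,0.314]},
    {"claw": 0.6,"linear": [-6,-8,20],"turn": [-0.17,0.504,0.418]},
    {"claw": 0.6,"linear": [-7,-9,25],"turn": [-0.22,0.63,0.523]},
    {"claw": 0.6,"linear": [-7,-9,30],"turn": [-0.26,0.757,0.628]},
    {"claw": 0.6,"linear": [-7,-9,30],"turn": [-0.26,0.757,0.628]}
  ]
}}

```text
time_s: 1.98
ee_pos: [0.3891, 0.1763, 0.1392]
eef_rot: [-3.14, -0.786, 0.572]
force: [0.3, -0.4, 0.6]
grip_width: 0.0565
```

Run:
```python
from h import *
st()
cv2.imwrite("pics/s_a.png",vision.camera("scene"));cv2.imwrite("pics/t_a.png",vision.camera("top"))
```

```text
t 1.98 p [0.3891 0.1763 0.1392] z [ 0.594  0.384 -0.707] x [0.594 0.383 0.707] F [ 0.3 -0.4  0.6] w 0.0565 q [ 0.15 -0.22  2.45  1.04  0.34  0.25]
```

View pics/s_a.png

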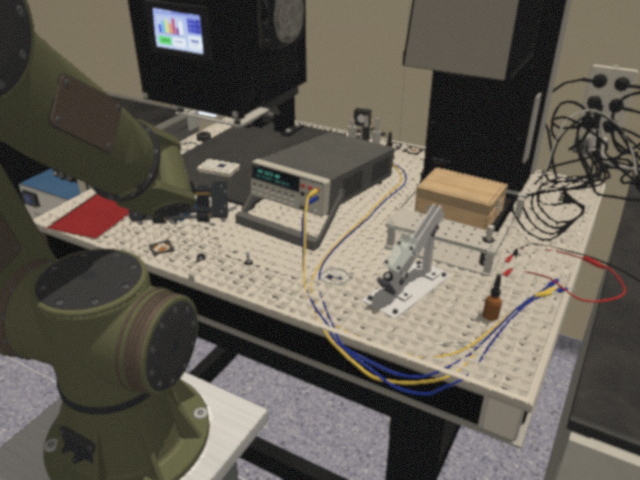

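View pics/t_a.png

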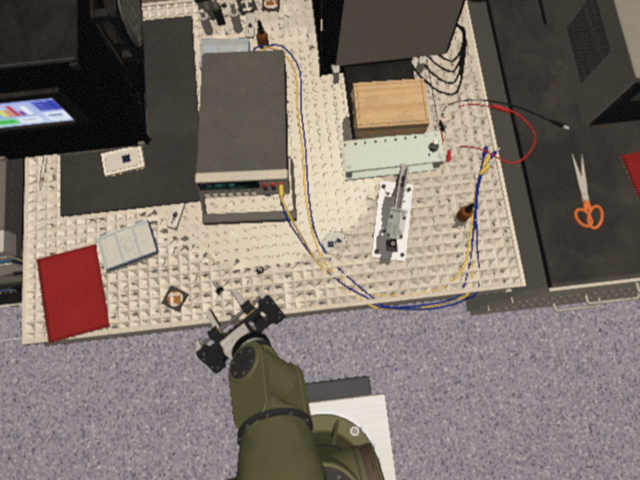

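Run:
```python
from h import *
K=np.array([.4335,.2033,.011]);z=Rt(33,38).apply([0,0,1]);print(z)
go(K+.006*z-.05*z,33,38)
go(K+.006*z,33,38)
```

```text
[ 0.51633716  0.33531327 -0.78801075]
linear [-48.5, 1.8, 83.7] turn [-0.0, -0.121, -0.001] ang 6.9 dist 96.7
linear [-54.5, 1.8, 133.3] turn [-0.0, -0.121, -0.001] ang 6.9 dist 144.1
```

Emit:
{"fn": "play_rows", "kwargs": {
  "moves": [
    {"claw": 0.6,"linear": [-16,1,28],"turn": [0,-0.06,0]},
    {"claw": 0.6,"linear": [-32,2,56],"turn": [0,-0.12,0]},
    {"claw": 0.6,"linear": [-48.5,2,84],"turn": [0,-0.121,0]},
    {"claw": 0.6,"linear": [-48.5,2,84],"turn": [0,-0.121,0]}
  ]
}}

```text
time_s: 2.58
ee_pos: [0.4114, 0.189, 0.0447]
eef_rot: [-3.14, -0.663, 0.576]
force: [0.5, 0.6, -0.2]
grip_width: 0.0561
```

```bash
cat >> h.py <<'E'
def shot(n,fn,x,y,w,h,k):
    im=vision.camera(n);cv2.imwrite("pics/full_"+fn,im)
    o=cv2.resize(im[y:y+h,x:x+w],None,fx=k,fy=k,interpolation=cv2.INTER_CUBIC)
    for i in range(0,w,10): cv2.putText(o,str(x+i),(i*k,8),0,.3,(0,0,255)) ; cv2.line(o,(int((i+.5)*k),10),(int((i+.5)*k),14),(0,0,255))
    for i in range(0,h,10): cv2.putText(o,str(y+i),(0,i*k+4),0,.3,(0,0,255)); cv2.line(o,(18,int((i+.5)*k)),(24,int((i+.5)*k)),(0,0,255))
    cv2.imwrite("pics/"+fn,o)
E
python3 - <<'E'
from h import *
st()
shot("scene","s_b.png",140,200,120,80,6);shot("top","t_b.png",180,250,100,75,8)
K=np.array([.4335,.2033,.011]);z=Rt(33,38).apply([0,0,1]);print(z)
go(K+.006*z,33,38)
E
```

```text
t 2.58 p [0.4114 0.189  0.0447] z [ 0.515  0.336 -0.788] x [0.661 0.43  0.615] F [ 0.5  0.6 -0.2] w 0.0561 q [ 0.22  0.13  2.38  1.54  0.22 -0.26]
[ 0.51633716  0.33531327 -0.78801075]
linear [0.6, 0.2, 48.9] turn [-0.002, 0.002, -0.0] ang 0.1 dist 48.9
```

View pics/s_b.png

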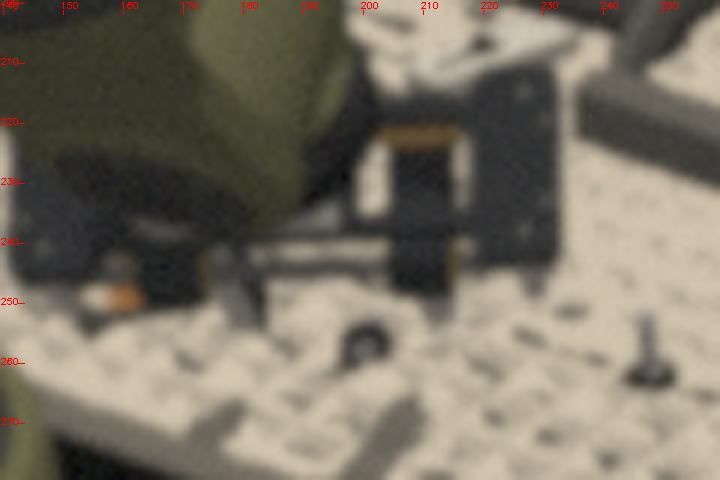

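View pics/t_b.png

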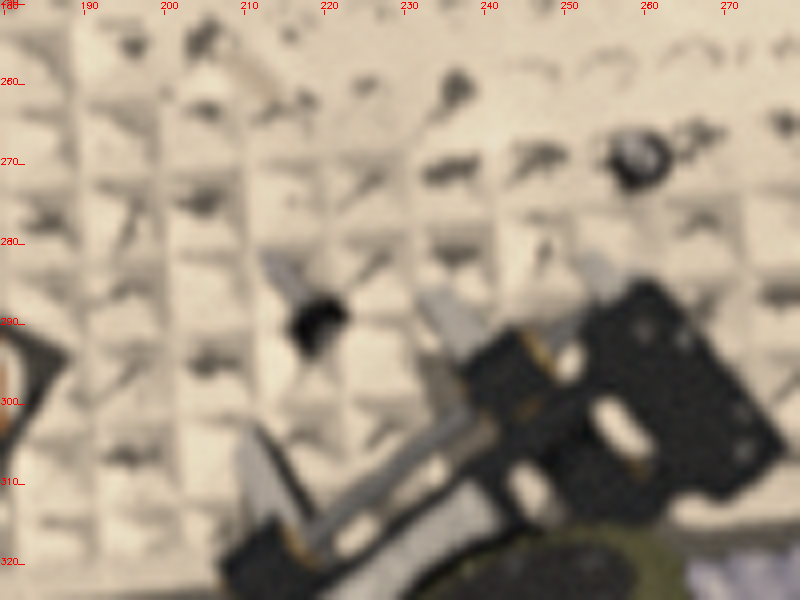

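Emit:
{"fn": "play_rows", "kwargs": {
  "moves": [
    {"claw": 0.6,"linear": [0,0,12],"turn": [0,0,0]},
    {"claw": 0.6,"linear": [0,0,24],"turn": [0,0,0]},
    {"claw": 0.6,"linear": [0,0,36],"turn": [0,0,0]},
    {"claw": 0.6,"linear": [0.5,0,44],"turn": [0,0,0]},
    {"claw": 0.6,"linear": [0.5,0,48],"turn": [0,0,0]},
    {"claw": 0.6,"linear": [0.5,0,49],"turn": [0,0,0]},
    {"claw": 0.6,"linear": [0.5,0,49],"turn": [0,0,0]}
  ]
}}

```text
time_s: 3.55
ee_pos: [0.4366, 0.2056, 0.0065]
eef_rot: [-3.139, -0.662, 0.576]
force: [0.1, 0.6, 0.3]
grip_width: 0.0563
```

Run:
```python
from h import *
st()
shot("scene","s_c.png",140,200,120,80,6);shot("top","t_c.png",180,250,100,75,8)
```

```text
t 3.55 p [0.4366 0.2056 0.0065] z [ 0.515  0.336 -0.789] x [0.662 0.429 0.615] F [0.1 0.6 0.3] w 0.0563 q [ 0.25  0.3   2.31  2.05  0.22 -0.75]
```

View pics/s_c.png

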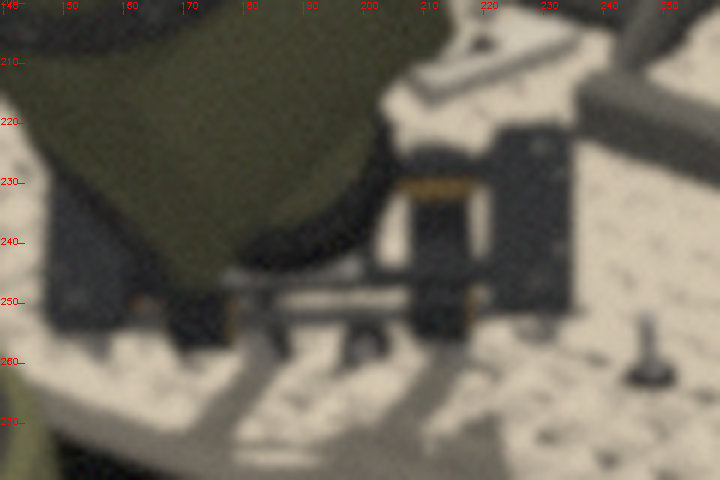

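View pics/t_c.png

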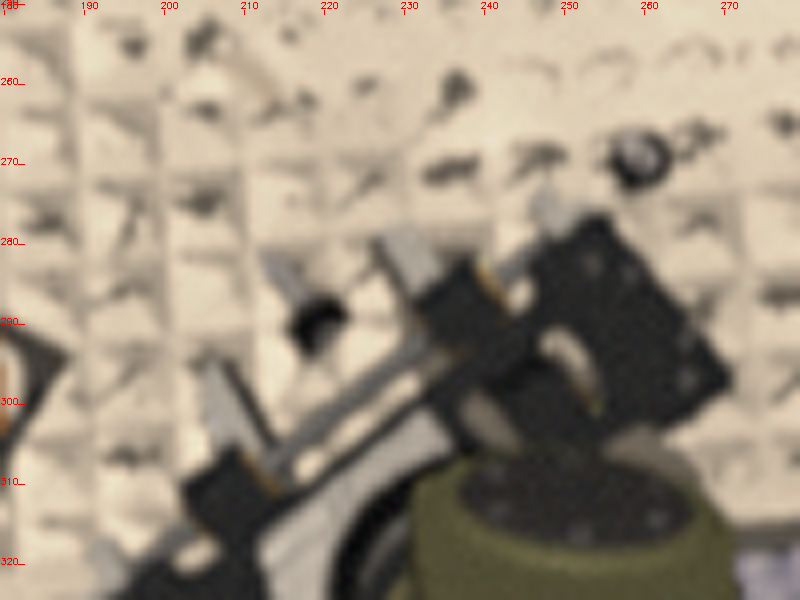

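Emit:
{"fn": "play_rows", "kwargs": {
  "force": 15,
  "moves": [
    {"claw": 0.4,"linear": [0,0,0],"turn": [0,0,0]},
    {"claw": 0.3,"linear": [0,0,0],"turn": [0,0,0]},
    {"claw": 0.1,"linear": [0,0,0],"turn": [0,0,0]},
    {"claw": 0.1,"linear": [0,0,0],"turn": [0,0,0]},
    {"claw": 0.1,"linear": [0,0,0],"turn": [0,0,0]},
    {"claw": 0.1,"linear": [0,0,0],"turn": [0,0,0]}
  ]
}}

```text
time_s: 4.4
ee_pos: [0.4365, 0.2055, 0.0064]
eef_rot: [-3.14, -0.662, 0.575]
force: [-0.1, -0.3, -0.3]
grip_width: 0.0195
```

Run:
```python
from h import *
st()
shot("scene","s_d.png",140,200,120,80,6);shot("top","t_d.png",180,250,100,75,8)
```

```text
t 4.4 p [0.4365 0.2055 0.0064] z [ 0.515  0.336 -0.789] x [0.662 0.429 0.615] F [-0.1 -0.3 -0.3] w 0.0195 q [ 0.25  0.3   2.31  2.05  0.22 -0.75]
```

View pics/t_d.png

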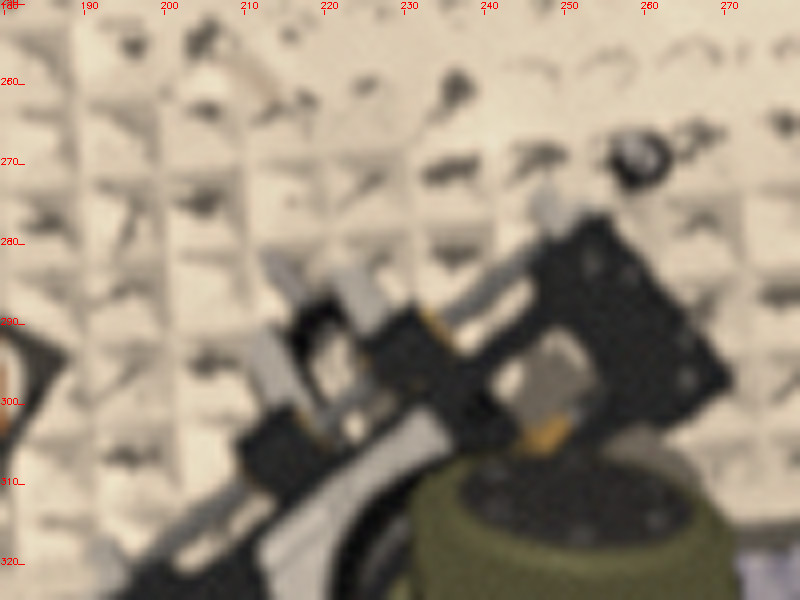

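Run:
```python
from h import *
go([.437,.2056,.12],33,38)
go([.45,.15,.25],25,0)
```

```text
linear [70.1, 0.0, -89.3] turn [-0.002, 0.001, -0.0] ang 0.1 dist 113.5
linear [134.8, 53.5, -203.8] turn [-0.048, -0.661, 0.135] ang 38.7 dist 250.1
```

Emit:
{"fn": "play_rows", "kwargs": {
  "force": 25,
  "moves": [
    {"claw": 0.1,"linear": [6,0,-8],"turn": [0,0,0]},
    {"claw": 0.1,"linear": [20,0,-25],"turn": [0,0,0]},
    {"claw": 0.1,"linear": [45,3,-55],"turn": [-0.01,-0.11,0.02]},
    {"claw": 0.1,"linear": [70,14,-90],"turn": [-0.01,-0.22,0.04]},
    {"claw": 0.1,"linear": [90,25,-120],"turn": [-0.02,-0.35,0.07]},
    {"claw": 0.1,"linear": [110,40,-150],"turn": [-0.03,-0.48,0.1]},
    {"claw": 0.1,"linear": [135,53,-204],"turn": [-0.05,-0.61,0.125]},
    {"claw": 0.1,"linear": [135,53,-204],"turn": [-0.05,-0.661,0.135]}
  ]
}}

```text
time_s: 5.5
ee_pos: [0.4466, 0.1804, 0.2005]
eef_rot: [-3.069, -0.244, 0.508]
force: [-0.2, 0.0, -1.0]
grip_width: 0.0189
```

Run:
```python
from h import *
st()
L=np.array([.6035,-.2497,.147])
go([.50,-.10,.25],0,-4)
go([.57,-.242,.25],-14.3,-4)
```

```text
t 5.5 p [0.4466 0.1804 0.2005] z [ 0.175  0.181 -0.968] x [0.848 0.472 0.242] F [-0.2  0.  -1. ] w 0.0189 q [0.23 0.02 1.88 0.16 1.03 1.22]
linear [-75.2, 265.2, -89.3] turn [-0.115, -0.289, 0.52] ang 34.7 dist 289.7
linear [-82.9, 422.7, -102.8] turn [-0.135, -0.271, 0.769] ang 47.4 dist 442.9
```

Emit:
{"fn": "play_rows", "kwargs": {
  "moves": [
    {"claw": 0.1,"linear": [-7,30,-20],"turn": [-0.01,-0.03,0.06]},
    {"claw": 0.1,"linear": [-14,75,-40],"turn": [-0.03,-0.07,0.14]},
    {"claw": 0.1,"linear": [-25,125,-55],"turn": [-0.05,-0.1,0.24]},
    {"claw": 0.1,"linear": [-35,175,-70],"turn": [-0.06,-0.14,0.34]},
    {"claw": 0.1,"linear": [-45,225,-80],"turn": [-0.08,-0.17,0.44]},
    {"claw": 0.1,"linear": [-55,275,-90],"turn": [-0.1,-0.2,0.54]},
    {"claw": 0.1,"linear": [-65,325,-100],"turn": [-0.11,-0.23,0.62]},
    {"claw": 0.1,"linear": [-74,375,-103],"turn": [-0.125,-0.26,0.7]}
  ]
}}

```text
time_s: 6.5
ee_pos: [0.5538, -0.1984, 0.256]
eef_rot: [-3.132, 0.057, -0.184]
force: [0.4, 0.7, -0.5]
grip_width: 0.0192
```

Run:
```python
from h import *
st()
L=np.array([.6035,-.2497,.147])
go([.57,-.242,.25],-14.3,-4)
shot("scene","s_e.png",330,120,130,100,6);shot("top","t_e.png",330,130,120,100,6)
```

```text
t 6.5 p [ 0.5538 -0.1984  0.256 ] z [-0.054  0.019 -0.998] x [ 0.982 -0.182 -0.057] F [ 0.4  0.7 -0.5] w 0.0192 q [-0.4   0.39  1.28 -0.    1.52  1.35]
linear [24.1, 39.9, 4.3] turn [-0.005, -0.013, 0.066] ang 3.9 dist 46.8
```

View pics/s_e.png

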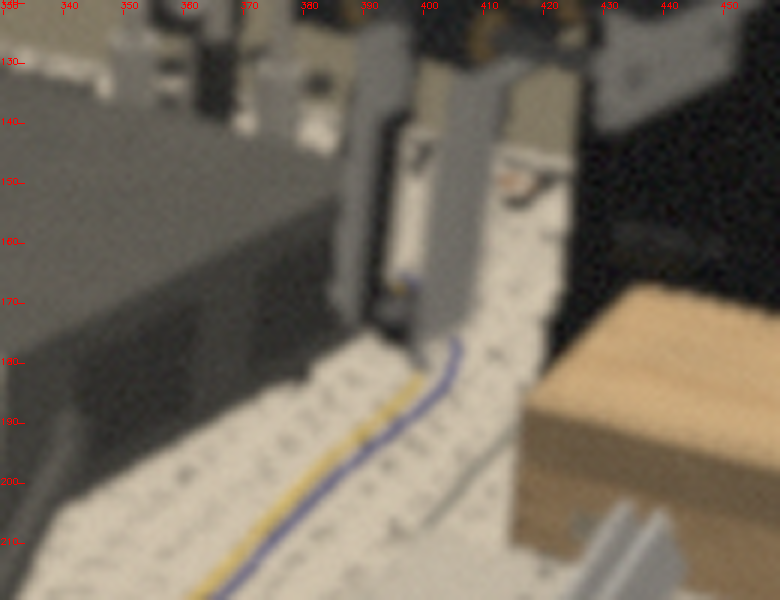

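View pics/t_e.png

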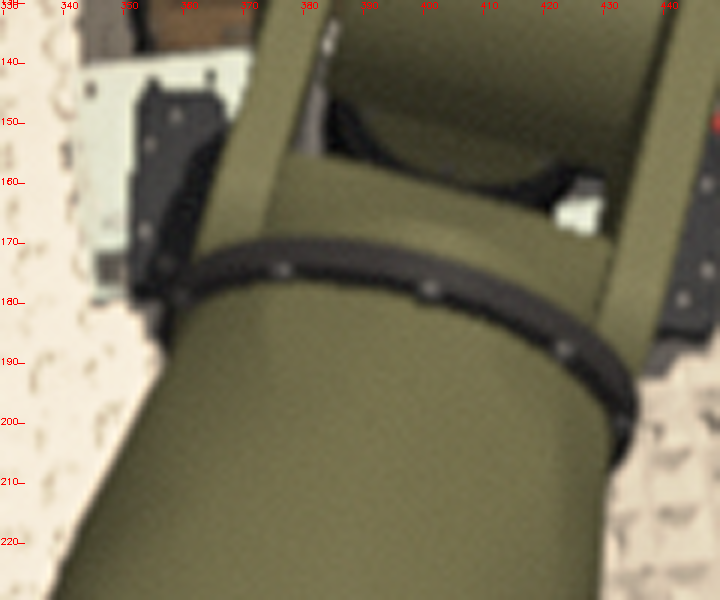

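```bash
cat >> h.py <<'E'
def toolpts(pts):
    o=get_obs();R=Ro.from_euler('xyz',o["eef_rot"]);return R.apply(np.array(pts,float)/1000)+o["ee_pos"]
def overlay(n,src,fn,x,y,w,h,k,polys):
    im=cv2.imread(src);o=cv2.resize(im[y:y+h,x:x+w],None,fx=k,fy=k,interpolation=cv2.INTER_CUBIC)
    for P,c in polys:
        q=((proj(n,P)-[x,y]+.5)*k).astype(int).reshape(-1,1,2);cv2.polylines(o,[q],False,c,1)
    cv2.imwrite(fn,o)
E
python3 - <<'E'
from h import *
B=lambda s:[[a,s*b,z] for z in(0,-40) for a,b in((-8,9.6),(8,9.6),(8,22),(-8,22),(-8,9.6))]
overlay("scene","pics/full_s_e.png","pics/s_e2.png",360,130,80,75,9,[(toolpts(B(1)),(0,0,255)),(toolpts(B(-1)),(0,255,0))])
E
```

```text
(no output)
```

View pics/s_e2.png

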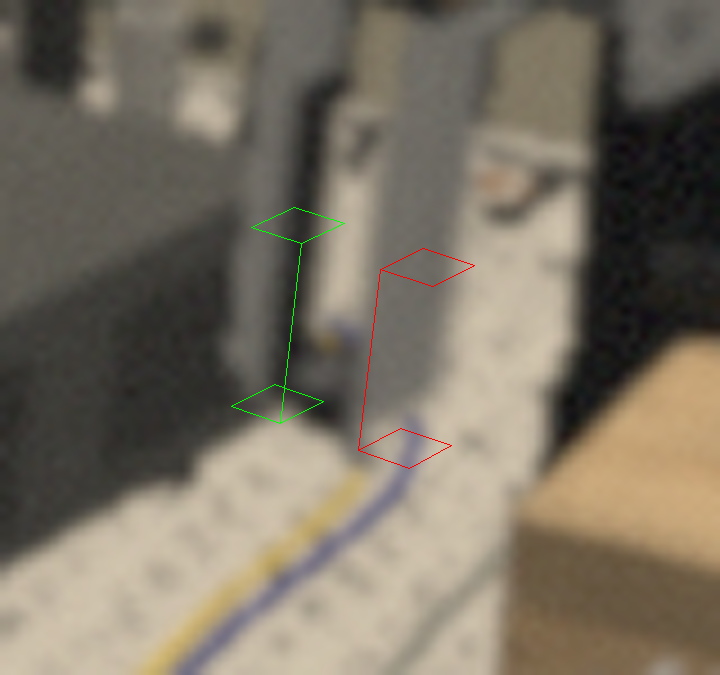

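```bash
cat >> h.py <<'E'
def screw(c,ax):
    ax=np.array(ax)/np.linalg.norm(ax);e1=np.cross(ax,[0.3,1,.1]);e1/=np.linalg.norm(e1);e2=np.cross(ax,e1);c=np.array(c,float)
    a=np.linspace(0,2*np.pi,25)
    ring=lambda h,r:np.array([c+ax*h+r*(np.cos(t)*e1+np.sin(t)*e2) for t in a])
    return [ring(-5,10),ring(5,10),ring(31,4),np.array([c,c+31*ax])]
E
python3 - <<'E'
from h import *
polys=[]
for rel,col in((39,(0,0,255)),):
    r=np.radians(rel)
    polys+=[(toolpts(P),col) for P in screw([0,0,-6],[np.sin(r),0,np.cos(r)])]
overlay("scene","pics/full_s_e.png","pics/s_e3.png",375,150,45,40,16,polys)
overlay("scene","pics/full_s_e.png","pics/s_e4.png",375,150,45,40,16,[])
E
```

```text
(no output)
```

View pics/s_e3.png

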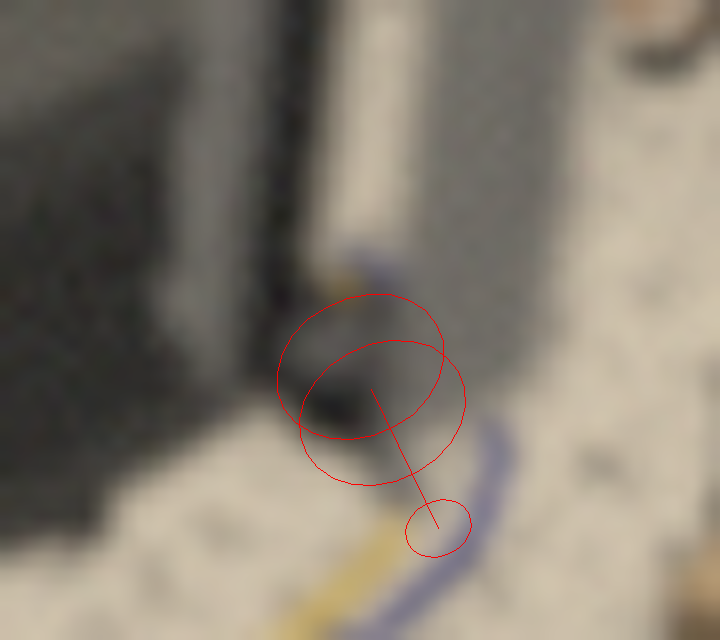

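View pics/s_e4.png

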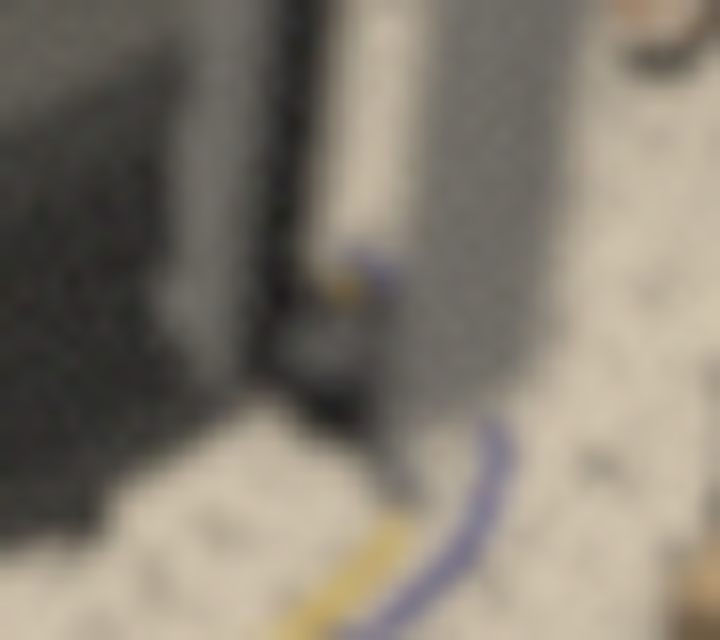

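Run:
```python
from h import *
def W(P,p,R): return R.apply(np.array(P,float)/1000)+p
p=np.array([.4365,.2055,.0064]);R=Ro.from_matrix(np.array([[.662,.429,.615],np.cross([.515,.336,-.789],[.662,.429,.615]),[.515,.336,-.789]]).T)
B=lambda s,w=9.75:[[a,s*b,z] for z in(0,-40) for a,b in((-8,w),(8,w),(8,w+8),(-8,w+8),(-8,w))]
r=np.radians(39)
polys=[(W(B(1),p,R),(0,0,255)),(W(B(-1),p,R),(0,255,0))]+[(W(P,p,R),(255,0,0)) for P in screw([0,0,-6],[np.sin(r),0,np.cos(r)])]
overlay("top","pics/full_t_d.png","pics/t_d2.png",200,270,50,45,14,polys)
overlay("scene","pics/full_s_d.png","pics/s_d2.png",170,235,50,35,14,polys)
B=lambda s,w=28.1:[[a,s*b,z] for z in(0,-40) for a,b in((-8,w),(8,w),(8,w+8),(-8,w+8),(-8,w))]
p=np.array([.4366,.2056,.0065])
polys=[(W(B(1),p,R),(0,0,255)),(W(B(-1),p,R),(0,255,0))]
overlay("top","pics/full_t_c.png","pics/t_c2.png",195,265,55,50,14,polys)
```

```text
(no output)
```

View pics/t_d2.png

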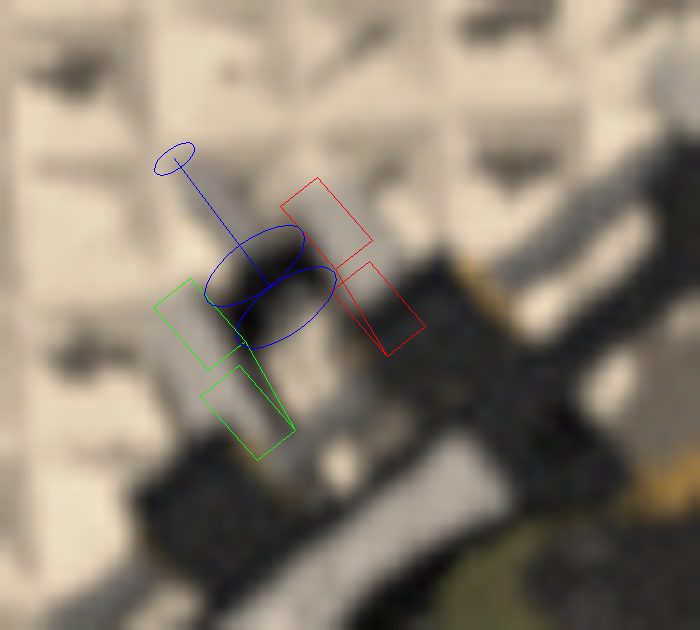

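View pics/t_c2.png

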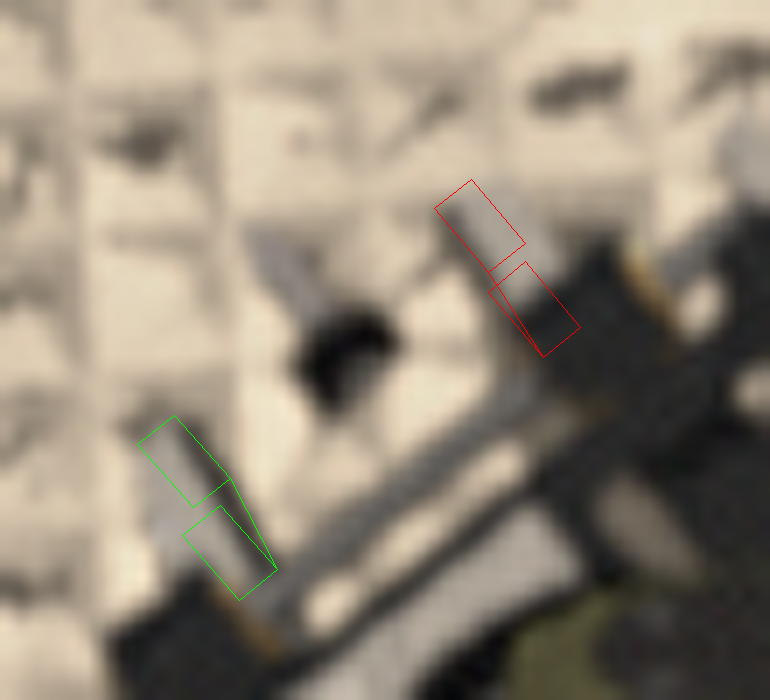

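View pics/s_d2.png

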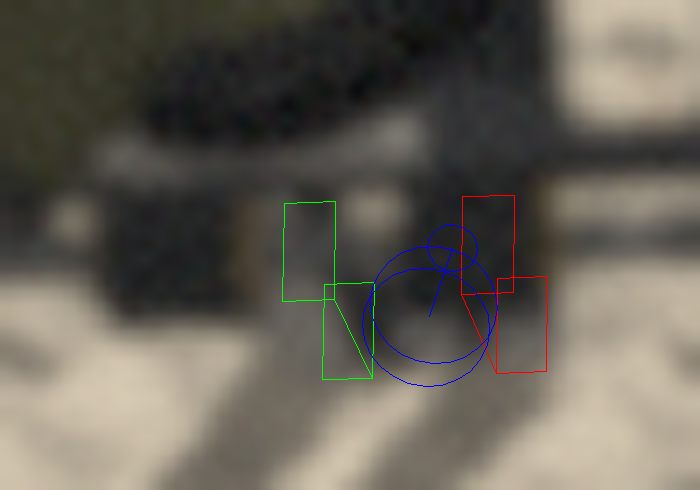

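```bash
cat >> h.py <<'E'
YAW=np.radians(-14.3);u=np.array([np.cos(YAW),np.sin(YAW),0]);v=np.array([-u[1],u[0],0]);ez=np.array([0,0,1.])
th=np.radians(35);xt=u*np.cos(th)+ez*np.sin(th);zt=-u*np.sin(th)+ez*np.cos(th)
O=np.array([.5598,-.2386,0])-.0778*u+.061*ez
def tcp_for(s,lat,h,phi,d=.006):
    "s along, lat left, h knob centre above edges (m)"
    return O+s*xt+lat*v+h*zt+d*Rt(np.degrees(YAW),phi).apply([0,0,1])
E
python3 - <<'E'
from h import *
st();print(O,tcp_for(.15,0,.039,-4))
go(tcp_for(.15,0,.06,-4),-14.3,-4)
E
```

```text
t 6.6 p [ 0.5539 -0.2002  0.2536] z [-0.057  0.02  -0.998] x [ 0.981 -0.185 -0.06 ] F [-0.1  0.8 -1.3] w 0.0194 q [-0.41  0.4   1.28 -0.    1.52  1.35]
[ 0.48441058 -0.21938348  0.061     ] [ 0.58139431 -0.24410432  0.17299801]
linear [26.9, 37.9, 61.5] turn [-0.005, -0.01, 0.063] ang 3.7 dist 77.1
```

Emit:
{"fn": "play_rows", "kwargs": {
  "moves": [
    {"claw": 0.1,"linear": [8,13,10],"turn": [0,0,0.03]},
    {"claw": 0.1,"linear": [17,26,25],"turn": [0,-0.01,0.06]},
    {"claw": 0.1,"linear": [27,38,45],"turn": [-0.005,-0.01,0.063]},
    {"claw": 0.1,"linear": [27,38,61],"turn": [-0.005,-0.01,0.063]},
    {"claw": 0.1,"linear": [27,38,61],"turn": [-0.005,-0.01,0.063]},
    {"claw": 0.1,"linear": [27,38,61],"turn": [-0.005,-0.01,0.063]}
  ]
}}

```text
time_s: 7.35
ee_pos: [0.57, -0.2408, 0.1917]
eef_rot: [-3.141, 0.069, -0.249]
force: [-0.2, -0.2, 0.3]
grip_width: 0.0189
```

Run:
```python
from h import *
shot("scene","s_f.png",385,160,70,55,10)
st()
r=np.radians(39)
polys=[(toolpts(P),(0,0,255)) for P in screw([0,0,-6],[np.sin(r),0,np.cos(r)])]
B=lambda s,w=9.75:[[a,s*b,z] for z in(0,-40) for a,b in((-8,w),(8,w),(8,w+8),(-8,w+8),(-8,w))]
polys+=[(toolpts(B(s)),(0,255,0)) for s in(1,-1)]
polys+=[(np.array([O+a*xt+y*v for a in(.1,.19)]),(255,0,0)) for y in(-.0085,-.005,.005,.0085)]
overlay("scene","pics/full_s_f.png","pics/s_f2.png",385,160,70,55,11,polys)
overlay("scene","pics/full_s_f.png","pics/s_f3.png",385,160,70,55,11,[])
```

```text
t 7.4 p [ 0.57   -0.2409  0.1919] z [-0.066  0.017 -0.998] x [ 0.967 -0.246 -0.068] F [-0.1  0.4 -0.7] w 0.0187 q [-0.45  0.51  1.27 -0.01  1.44  1.37]
```

View pics/s_f2.png

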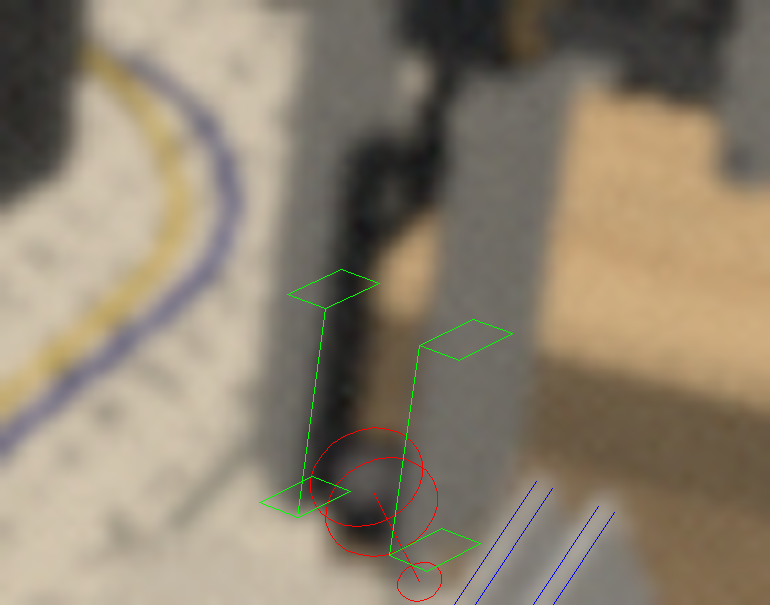

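View pics/s_f3.png

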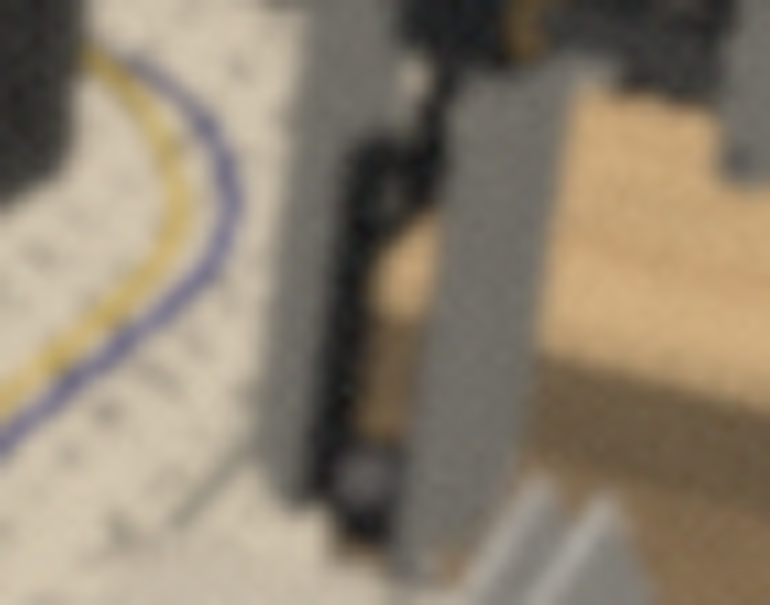

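Run:
```python
from h import *
for h in(.036,.020): go(tcp_for(.15,.0012,h,-4),-14.3,-4)
```

```text
linear [14.9, -0.9, 20.3] turn [-0.0, -0.001, 0.001] ang 0.1 dist 25.3
linear [25.0, -0.9, 32.8] turn [-0.0, -0.001, 0.001] ang 0.1 dist 41.2
```

Emit:
{"fn": "play_rows", "kwargs": {
  "moves": [
    {"claw": 0.1,"linear": [4,-0.9,5],"turn": [0,0,0]},
    {"claw": 0.1,"linear": [8,-0.9,10],"turn": [0,0,0]},
    {"claw": 0.1,"linear": [12,-0.9,16],"turn": [0,0,0]},
    {"claw": 0.1,"linear": [15,-0.9,20],"turn": [0,0,0]},
    {"claw": 0.1,"linear": [15,-0.9,20],"turn": [0,0,0]}
  ]
}}

```text
time_s: 8.02
ee_pos: [0.5835, -0.2435, 0.1703]
eef_rot: [-3.141, 0.069, -0.249]
force: [-0.5, 0.4, -1.1]
grip_width: 0.0189
```

Run:
```python
from h import *
shot("scene","s_g.png",385,175,70,55,10)
st()
r=np.radians(39)
polys=[(toolpts(P),(0,0,255)) for P in screw([0,0,-6],[np.sin(r),0,np.cos(r)])]
polys+=[(np.array([O+a*xt+(y+.0012)*v for a in(.1,.19)]),(255,0,0)) for y in(-.0085,-.005,.005,.0085)]
overlay("scene","pics/full_s_g.png","pics/s_g2.png",385,175,70,55,11,polys)
overlay("scene","pics/full_s_g.png","pics/s_g3.png",385,175,70,55,11,[])
for h in(.028,.020,.016): go(tcp_for(.15,.0012,h,-4),-14.3,-4)
```

```text
t 8.07 p [ 0.5835 -0.2434  0.1707] z [-0.067  0.017 -0.998] x [ 0.967 -0.246 -0.069] F [0.1 0.5 0.2] w 0.0193 q [-0.45  0.55  1.25 -0.01  1.41  1.37]
linear [4.9, -0.0, 6.4] turn [-0.0, -0.001, 0.001] ang 0.1 dist 8.1
linear [10.0, -0.0, 12.6] turn [-0.0, -0.001, 0.001] ang 0.1 dist 16.1
linear [12.5, -0.0, 15.8] turn [-0.0, -0.001, 0.001] ang 0.1 dist 20.1
```

View pics/s_g2.png

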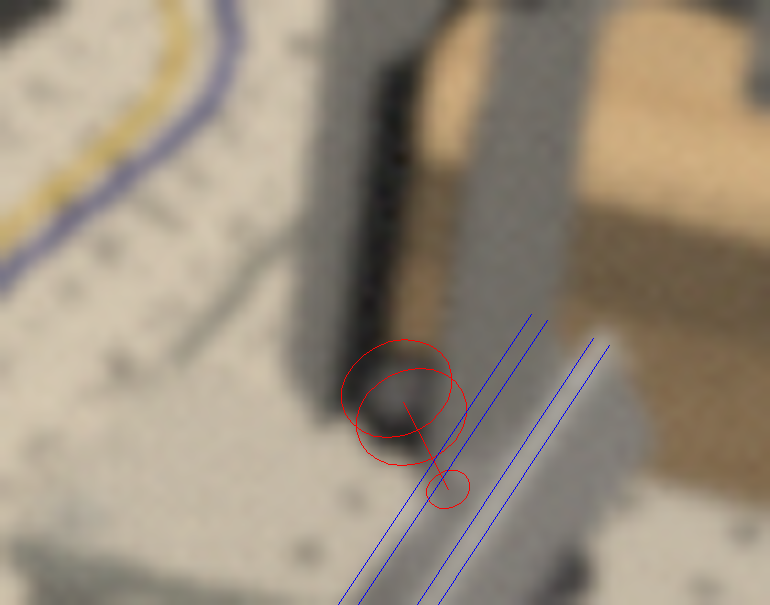

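View pics/s_g3.png

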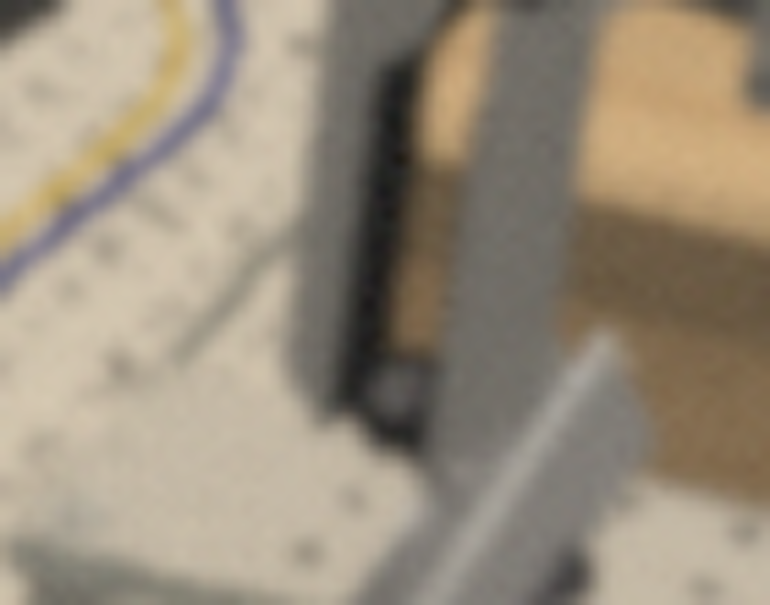

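Emit:
{"fn": "play_rows", "kwargs": {
  "moves": [
    {"claw": 0.1,"linear": [1.5,0,2],"turn": [0,0,0]},
    {"claw": 0.1,"linear": [3,0,4],"turn": [0,0,0]},
    {"claw": 0.1,"linear": [5,0,6.4],"turn": [0,0,0]},
    {"claw": 0.1,"linear": [5,0,6.4],"turn": [0,0,0]}
  ]
}}

```text
time_s: 8.57
ee_pos: [0.5879, -0.2445, 0.1637]
eef_rot: [-3.141, 0.069, -0.249]
force: [0.3, -0.4, -0.3]
grip_width: 0.0193
```

Emit:
{"fn": "play_rows", "kwargs": {
  "moves": [
    {"claw": 0.1,"linear": [1.7,0,2],"turn": [0,0,0]},
    {"claw": 0.1,"linear": [3.4,0,4.2],"turn": [0,0,0]},
    {"claw": 0.1,"linear": [5,0,6.2],"turn": [0,0,0]},
    {"claw": 0.1,"linear": [5,0,6.2],"turn": [0,0,0]}
  ]
}}

```text
time_s: 9.07
ee_pos: [0.5923, -0.2456, 0.1568]
eef_rot: [-3.141, 0.07, -0.249]
force: [-0.8, 0.7, -0.2]
grip_width: 0.0184
```

Run:
```python
from h import *
shot("scene","s_h.png",395,180,60,50,12)
st()
for h in(.014,.010,.007): go(tcp_for(.15,.0012,h,-4),-14.3,-4)
```

```text
t 9.12 p [ 0.5923 -0.2456  0.157 ] z [-0.067  0.017 -0.998] x [ 0.967 -0.245 -0.069] F [ 0.   0.3 -1.5] w 0.0191 q [-0.44  0.59  1.23 -0.01  1.4   1.38]
linear [3.7, 0.0, 4.3] turn [-0.0, -0.0, 0.001] ang 0.1 dist 5.6
linear [6.2, 0.0, 7.4] turn [-0.0, -0.0, 0.001] ang 0.1 dist 9.6
linear [8.1, 0.0, 9.7] turn [-0.0, -0.0, 0.001] ang 0.1 dist 12.6
```

View pics/s_h.png

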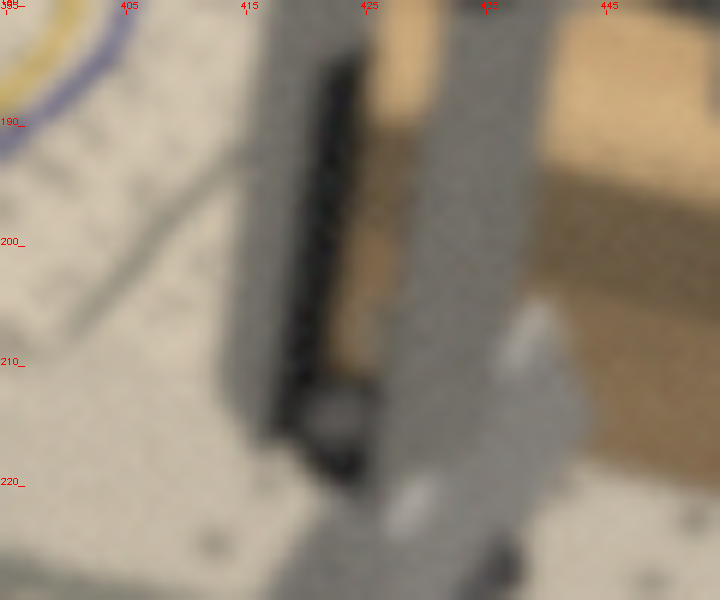

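Emit:
{"fn": "play_rows", "kwargs": {
  "moves": [
    {"claw": 0.1,"linear": [1.8,0,2.1],"turn": [0,0,0]},
    {"claw": 0.1,"linear": [3.7,0,4.3],"turn": [0,0,0]},
    {"claw": 0.1,"linear": [5.2,0,6],"turn": [0,0,0]},
    {"claw": 0.1,"linear": [5.2,0,6],"turn": [0,0,0]}
  ]
}}

```text
time_s: 9.62
ee_pos: [0.5969, -0.2468, 0.1504]
eef_rot: [-3.141, 0.07, -0.249]
force: [-0.4, 0.2, -0.3]
grip_width: 0.0194
```

Emit:
{"fn": "play_rows", "kwargs": {
  "moves": [
    {"claw": 0.1,"linear": [1,0,1.2],"turn": [0,0,0]},
    {"claw": 0.1,"linear": [2,0,2.4],"turn": [0,0,0]},
    {"claw": 0.1,"linear": [2.6,0,3.1],"turn": [0,0,0]},
    {"claw": 0.1,"linear": [2.6,0,3.1],"turn": [0,0,0]}
  ]
}}

```text
time_s: 10.12
ee_pos: [0.5992, -0.2474, 0.1471]
eef_rot: [-3.141, 0.07, -0.249]
force: [-0.1, 0.2, -0.6]
grip_width: 0.019
```

Run:
```python
from h import *
shot("scene","s_i.png",395,180,60,50,12)
st()
for h in(.005,.003): go(tcp_for(.15,.0012,h,-4),-14.3,-4)
```

```text
t 10.18 p [ 0.5992 -0.2473  0.1472] z [-0.067  0.018 -0.998] x [ 0.967 -0.245 -0.07 ] F [-0.1  0.4 -0.3] w 0.0189 q [-0.44  0.61  1.21 -0.01  1.39  1.38]
linear [1.5, 0.1, 1.9] turn [-0.0, -0.0, 0.001] ang 0.1 dist 2.5
linear [2.8, 0.1, 3.5] turn [-0.0, -0.0, 0.001] ang 0.1 dist 4.5
```

View pics/s_i.png

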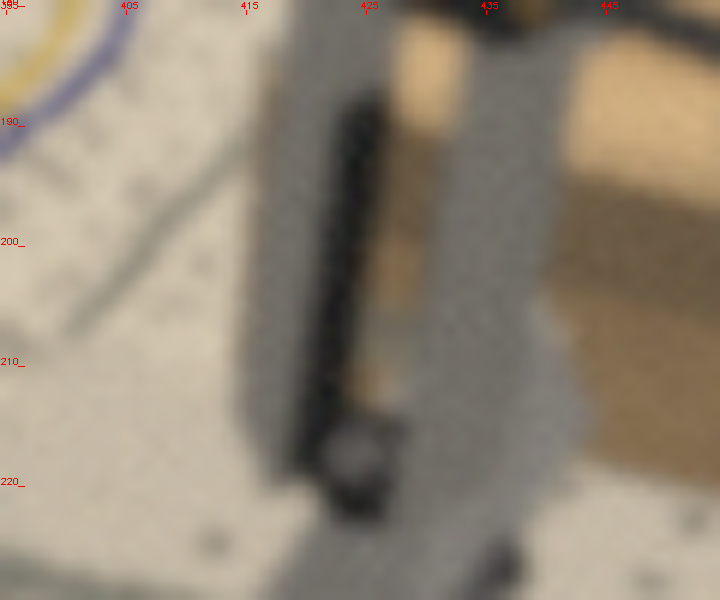

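Emit:
{"fn": "play_rows", "kwargs": {
  "moves": [
    {"claw": 0.1,"linear": [0.8,0,1],"turn": [0,0,0]},
    {"claw": 0.1,"linear": [1.2,0,1.5],"turn": [0,0,0]},
    {"claw": 0.1,"linear": [1.2,0,1.5],"turn": [0,0,0]}
  ]
}}

```text
time_s: 10.55
ee_pos: [0.6002, -0.2476, 0.1459]
eef_rot: [-3.141, 0.07, -0.249]
force: [-4.0, 1.4, 5.0]
grip_width: 0.0192
```

Emit:
{"fn": "play_rows", "kwargs": {
  "moves": [
    {"claw": 0.25,"linear": [0,0,0],"turn": [0,0,0]},
    {"claw": 0.35,"linear": [0,0,0],"turn": [0,0,0]},
    {"claw": 0.4,"linear": [0,0,0],"turn": [0,0,0]},
    {"claw": 0.45,"linear": [0,0,0],"turn": [0,0,0]}
  ]
}}

```text
time_s: 11.05
ee_pos: [0.6002, -0.2476, 0.1459]
eef_rot: [-3.141, 0.07, -0.249]
force: [0.6, 0.4, -0.1]
grip_width: 0.0419
```

Run:
```python
from h import *
shot("scene","s_j.png",370,180,90,110,6)
st()
```

```text
t 11.1 p [ 0.6002 -0.2476  0.1459] z [-0.068  0.018 -0.998] x [ 0.967 -0.245 -0.07 ] F [ 0.1 -0.3  0.3] w 0.042 q [-0.44  0.61  1.21 -0.01  1.39  1.38]
```

View pics/s_j.png

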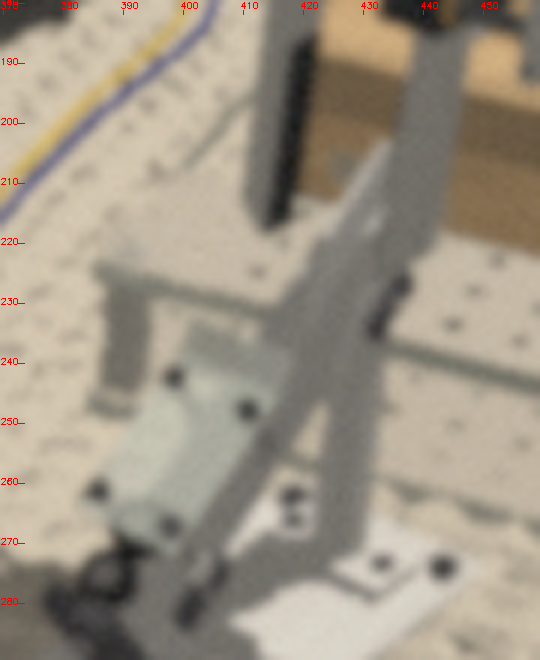

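Run:
```python
from h import *
go([.594,-.245,.24],-14.3,-4)
go([.50,-.05,.24],0,10)
print(plane("top",(250,218),.02),plane("top",(200,225),.02))
```

```text
linear [-13.2, -1.1, -93.4] turn [-0.0, 0.0, 0.001] ang 0.1 dist 94.3
linear [-151.9, -166.9, -83.6] turn [0.013, 0.243, -0.249] ang 20.0 dist 240.7
[0.60181747 0.11278889 0.02      ] [0.59833539 0.23715009 0.02      ]
```

Emit:
{"fn": "play_rows", "kwargs": {
  "moves": [
    {"claw": 0.45,"linear": [-3,0,-20],"turn": [0,0,0]},
    {"claw": 0.45,"linear": [-8,0,-55],"turn": [0,0,0]},
    {"claw": 0.45,"linear": [-20,-8,-92],"turn": [0,0,0]},
    {"claw": 0.45,"linear": [-45,-35,-94],"turn": [0,0.05,-0.05]},
    {"claw": 0.45,"linear": [-75,-75,-94],"turn": [0,0.1,-0.1]},
    {"claw": 0.45,"linear": [-105,-115,-90],"turn": [0.01,0.15,-0.17]},
    {"claw": 0.45,"linear": [-135,-150,-85],"turn": [0.01,0.2,-0.21]},
    {"claw": 0.45,"linear": [-152,-167,-84],"turn": [0.013,0.243,-0.249]}
  ]
}}

```text
time_s: 12.1
ee_pos: [0.4991, -0.0483, 0.242]
eef_rot: [-3.142, -0.178, 0.003]
force: [0.6, 0.4, 0.5]
grip_width: 0.0423
```

Run:
```python
from h import *
st()
R=Rt(12,45);S=np.array([.474,.103,.026]);z=R.apply([0,0,1])
T=S+.010*z
go([.43,.07,.16],12,30)
go(T-.05*z,12,45)
```

```text
t 12.1 p [ 0.4991 -0.0483  0.242 ] z [ 0.177  0.    -0.984] x [0.984 0.003 0.177] F [0.6 0.4 0.5] w 0.0423 q [-0.19  0.06  1.73  0.04  1.18  1.37]
linear [-82.2, -118.4, 68.5] turn [0.071, 0.345, -0.195] ang 23.1 dist 159.6
linear [-84.8, -145.5, 175.5] turn [0.097, 0.605, -0.186] ang 36.7 dist 243.2
```

Emit:
{"fn": "play_rows", "kwargs": {
  "moves": [
    {"claw": 0.45,"linear": [-16,-24,12],"turn": [0.01,0.09,-0.03]},
    {"claw": 0.45,"linear": [-35,-50,25],"turn": [0.03,0.18,-0.07]},
    {"claw": 0.45,"linear": [-55,-80,45],"turn": [0.05,0.27,-0.11]},
    {"claw": 0.45,"linear": [-75,-105,65],"turn": [0.07,0.36,-0.15]},
    {"claw": 0.45,"linear": [-85,-125,90],"turn": [0.08,0.45,-0.17]},
    {"claw": 0.45,"linear": [-85,-140,120],"turn": [0.09,0.54,-0.18]},
    {"claw": 0.45,"linear": [-85,-145,145],"turn": [0.097,0.605,-0.186]},
    {"claw": 0.45,"linear": [-85,-145,145],"turn": [0.097,0.605,-0.186]}
  ]
}}

```text
time_s: 13.1
ee_pos: [0.4395, 0.1099, 0.1113]
eef_rot: [-3.073, -0.749, 0.205]
force: [0.2, 0.8, 0.3]
grip_width: 0.0426
```

Run:
```python
from h import *
shot("scene","s_k.png",180,195,90,80,8);shot("top","t_k.png",220,245,90,75,8)
st()
shot("top","t_k2.png",360,215,60,60,10)
R=Rt(12,45);S=np.array([.474,.103,.026]);z=R.apply([0,0,1])
T=S+.010*z
go(T-.05*z,12,45)
go(T,12,45)
```

```text
t 13.2 p [0.4392 0.1097 0.1109] z [ 0.651  0.205 -0.731] x [0.718 0.149 0.68 ] F [-1.2 -0.3 -0. ] w 0.0421 q [ 0.07 -0.08  2.4   1.1   0.18  0.37]
linear [-35.2, 16.5, 43.6] turn [-0.065, 0.038, -0.005] ang 4.3 dist 58.4
linear [-33.3, 19.7, 93.5] turn [-0.065, 0.038, -0.005] ang 4.3 dist 101.2
```

View pics/s_k.png

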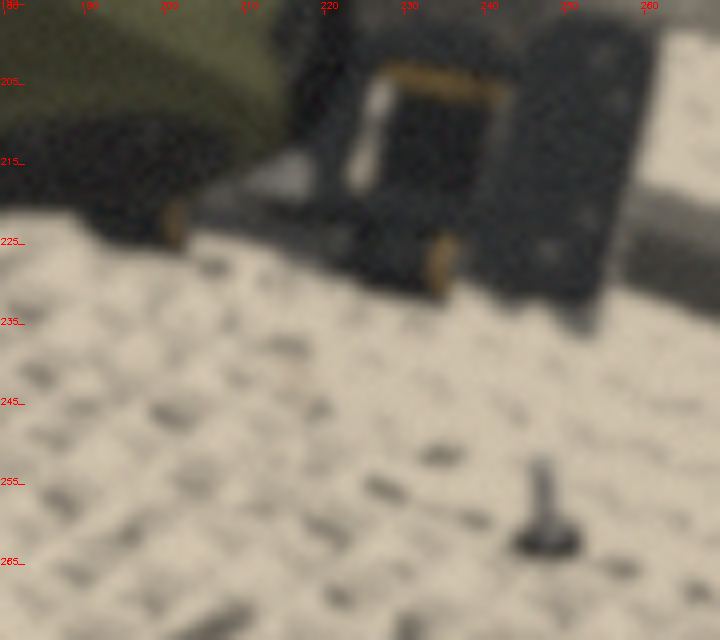

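View pics/t_k.png

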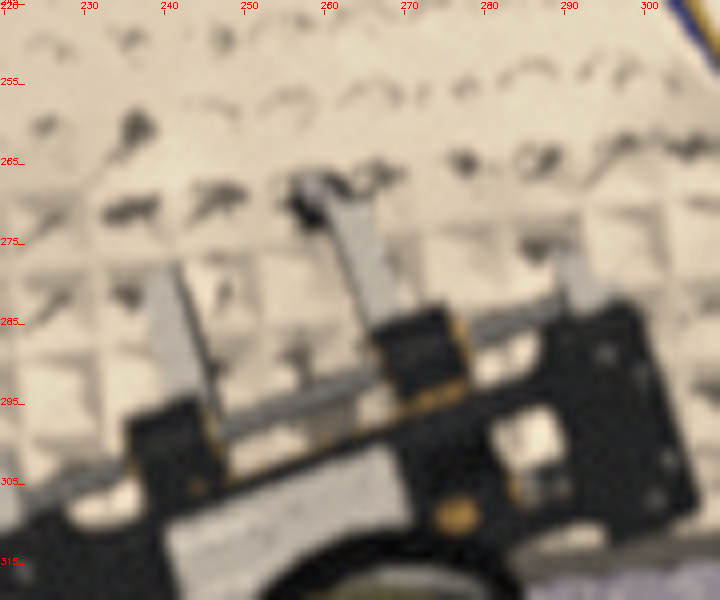

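View pics/t_k2.png

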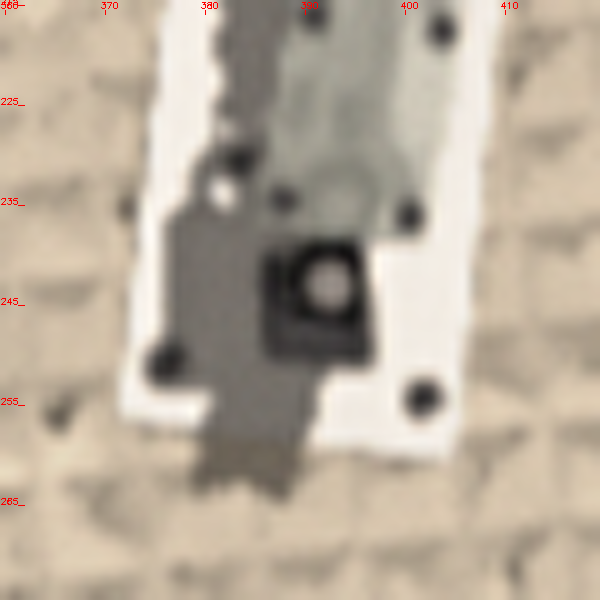

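Emit:
{"fn": "play_rows", "kwargs": {
  "moves": [
    {"claw": 0.45,"linear": [-18,12,8],"turn": [-0.03,0.02,0]},
    {"claw": 0.45,"linear": [-35,16.5,20],"turn": [-0.065,0.038,-0.005]},
    {"claw": 0.45,"linear": [-35,16.5,32],"turn": [-0.065,0.038,-0.005]},
    {"claw": 0.45,"linear": [-35,16.5,43],"turn": [-0.065,0.038,-0.005]},
    {"claw": 0.45,"linear": [-35,16.5,43],"turn": [-0.065,0.038,-0.005]},
    {"claw": 0.45,"linear": [-35,16.5,43],"turn": [-0.065,0.038,-0.005]}
  ]
}}

```text
time_s: 14.0
ee_pos: [0.4471, 0.0973, 0.0558]
eef_rot: [-3.141, -0.788, 0.209]
force: [-0.4, -1.3, 0.5]
grip_width: 0.0424
```

Run:
```python
from h import *
shot("scene","s_l.png",180,195,90,80,8);shot("top","t_l.png",220,245,90,75,8)
st()
R=Rt(12,45);S=np.array([.474,.103,.026]);z=R.apply([0,0,1])
T=S+.010*z
go(T,12,45)
```

```text
t 14.1 p [0.4466 0.0973 0.0551] z [ 0.692  0.148 -0.706] x [0.691 0.146 0.708] F [-1.   0.6 -0.7] w 0.0424 q [ 0.08  0.12  2.44  2.7   0.22 -1.23]
linear [-0.8, 0.2, 50.4] turn [-0.001, -0.001, -0.0] ang 0.1 dist 50.4
```

View pics/s_l.png

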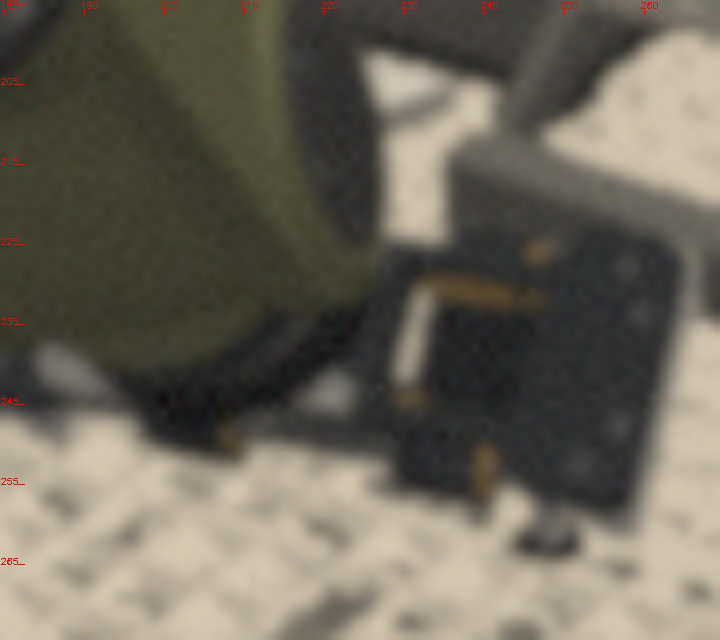

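View pics/t_l.png

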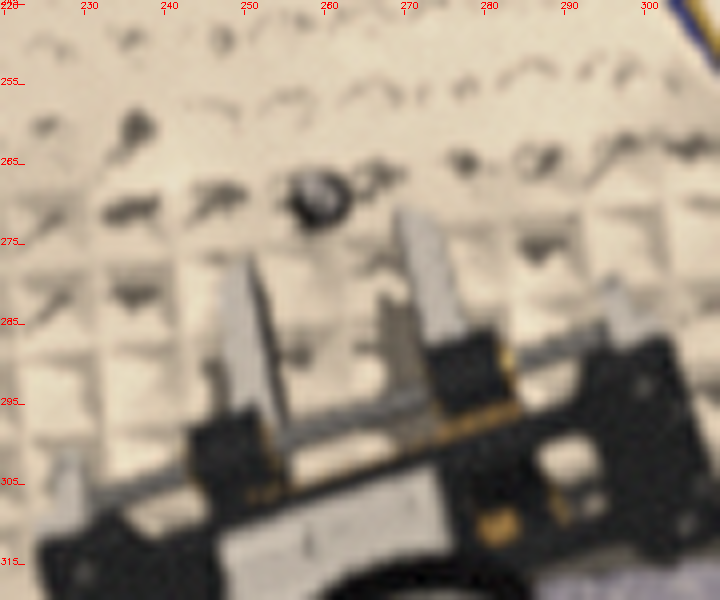

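Emit:
{"fn": "play_rows", "kwargs": {
  "moves": [
    {"claw": 0.45,"linear": [-0.5,0,12],"turn": [0,0,0]},
    {"claw": 0.45,"linear": [-0.5,0,24],"turn": [0,0,0]},
    {"claw": 0.45,"linear": [-0.8,0,36],"turn": [0,0,0]},
    {"claw": 0.45,"linear": [-0.8,0,45],"turn": [0,0,0]},
    {"claw": 0.45,"linear": [-0.8,0,50],"turn": [0,0,0]},
    {"claw": 0.45,"linear": [-0.8,0,50],"turn": [0,0,0]},
    {"claw": 0.45,"linear": [-0.8,0,50],"turn": [0,0,0]}
  ]
}}

```text
time_s: 14.98
ee_pos: [0.4805, 0.1047, 0.0195]
eef_rot: [-3.14, -0.787, 0.209]
force: [0.2, 0.5, -0.6]
grip_width: 0.0422
```

Run:
```python
from h import *
shot("top","t_m.png",220,245,90,75,8)
st()
```

```text
t 15.03 p [0.4805 0.1046 0.0195] z [ 0.692  0.148 -0.706] x [0.691 0.146 0.708] F [ 0.4  0.6 -0.8] w 0.0424 q [ 0.09  0.3   2.36  2.87  0.31 -1.39]
```

View pics/t_m.png

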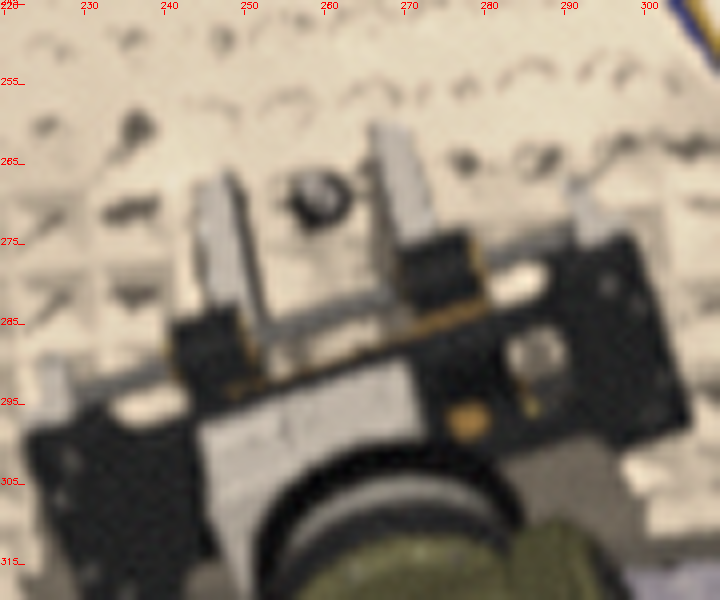

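Emit:
{"fn": "play_rows", "kwargs": {
  "force": 15,
  "moves": [
    {"claw": 0.25,"linear": [0,0,0],"turn": [0,0,0]},
    {"claw": 0.15,"linear": [0,0,0],"turn": [0,0,0]},
    {"claw": 0.1,"linear": [0,0,0],"turn": [0,0,0]},
    {"claw": 0.03,"linear": [0,0,0],"turn": [0,0,0]},
    {"claw": 0.0,"linear": [0,0,0],"turn": [0,0,0]},
    {"claw": 0.0,"linear": [0,0,0],"turn": [0,0,0]}
  ]
}}

```text
time_s: 15.78
ee_pos: [0.4805, 0.1046, 0.0195]
eef_rot: [-3.14, -0.786, 0.209]
force: [0.6, -0.6, 0.5]
grip_width: 0.007
```

Run:
```python
from h import *
st()
go([.4805,.1047,.11],12,45)
go([.480,.104,.11],12,-20)
```

```text
t 15.78 p [0.4805 0.1046 0.0195] z [ 0.692  0.148 -0.706] x [0.691 0.146 0.708] F [ 0.6 -0.6  0.5] w 0.007 q [ 0.09  0.3   2.36  2.87  0.31 -1.39]
linear [64.1, -0.1, -63.9] turn [-0.001, -0.001, -0.001] ang 0.1 dist 90.5
linear [63.7, 0.4, -64.4] turn [-0.001, -1.136, 0.0] ang 65.1 dist 90.6
```

Emit:
{"fn": "play_rows", "kwargs": {
  "force": 25,
  "moves": [
    {"claw": 0.0,"linear": [7,0,-7],"turn": [0,0,0]},
    {"claw": 0.0,"linear": [20,0,-20],"turn": [0,0,0]},
    {"claw": 0.0,"linear": [35,0,-35],"turn": [0,-0.15,0]},
    {"claw": 0.0,"linear": [50,0,-50],"turn": [0,-0.3,0]},
    {"claw": 0.0,"linear": [64,0,-64],"turn": [0,-0.45,0]},
    {"claw": 0.0,"linear": [64,0,-64],"turn": [0,-0.6,0]},
    {"claw": 0.0,"linear": [64,0,-64],"turn": [0,-0.75,0]},
    {"claw": 0.0,"linear": [64,0,-64],"turn": [0,-0.9,0]}
  ]
}}

```text
time_s: 16.77
ee_pos: [0.4885, 0.1425, 0.1032]
eef_rot: [-2.937, -0.69, 0.223]
force: [-0.5, 0.4, -0.0]
grip_width: 0.007
```

Run:
```python
from h import *
st()
go([.480,.104,.08],12,-20)
```

```text
t 16.77 p [0.4885 0.1425 0.1032] z [ 0.563  0.336 -0.755] x [0.752 0.171 0.637] F [-0.5  0.4 -0. ] w 0.007 q [0.04 0.09 2.23 1.11 0.36 0.35]
linear [-27.8, 36.4, -0.2] turn [-0.188, -1.034, 0.12] ang 60.6 dist 45.8
```

Emit:
{"fn": "play_rows", "kwargs": {
  "moves": [
    {"claw": 0.0,"linear": [-5,10,-10],"turn": [-0.188,-0.2,0.12]},
    {"claw": 0.0,"linear": [-10,18,-10],"turn": [-0.188,-0.4,0.12]},
    {"claw": 0.0,"linear": [-15,26,-10],"turn": [-0.188,-0.55,0.12]},
    {"claw": 0.0,"linear": [-20,36,-10],"turn": [-0.188,-0.7,0.12]},
    {"claw": 0.0,"linear": [-25,36,-10],"turn": [-0.188,-0.85,0.12]},
    {"claw": 0.0,"linear": [-28,36,0],"turn": [-0.188,-1.034,0.12]},
    {"claw": 0.0,"linear": [-28,36,0],"turn": [-0.188,-1.034,0.12]},
    {"claw": 0.0,"linear": [-28,36,0],"turn": [-0.188,-1.034,0.12]}
  ]
}}

```text
time_s: 17.77
ee_pos: [0.4807, 0.1046, 0.0788]
eef_rot: [3.141, 0.35, 0.21]
force: [-1.2, -0.8, 0.3]
grip_width: 0.0074
```

Run:
```python
from h import *
shot("scene","s_n.png",190,190,90,80,8);shot("top","t_n.png",220,225,90,75,8)
st()
go([.480,.104,.045],12,-20)
g=R=None
polys=[(toolpts(P),(0,0,255)) for P in screw([0+21*np.sin(np.radians(-45)),0,-10+21*np.cos(np.radians(-45))],[np.sin(np.radians(45)),0,-np.cos(np.radians(45))])]
overlay("scene","pics/full_s_n.png","pics/s_n2.png",215,205,60,50,12,polys)
```

```text
t 17.88 p [0.48   0.1044 0.0796] z [-0.331 -0.071 -0.941] x [ 0.92   0.196 -0.339] F [-0.   0.1  0.1] w 0.0071 q [ 0.15  0.52  1.56 -0.02  1.4   1.52]
linear [11.6, 0.3, 32.6] turn [0.0, -0.003, 0.0] ang 0.2 dist 34.6
```

View pics/s_n2.png

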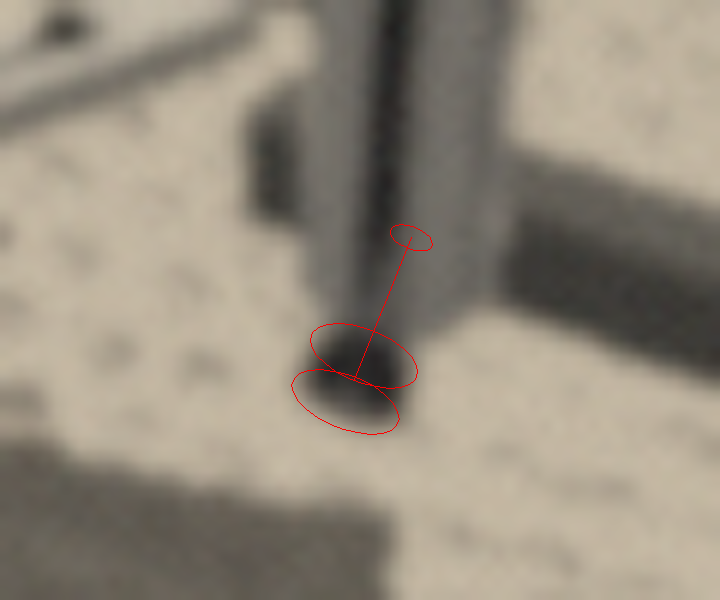

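View pics/t_n.png

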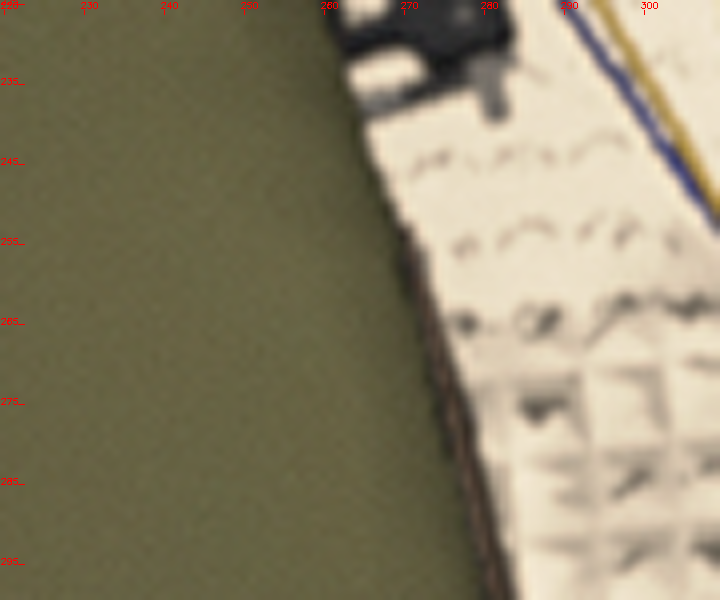

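Run:
```python
from h import *
go([.480,.104,.013],12,-20)
```

```text
linear [22.5, 0.3, 62.7] turn [0.0, -0.003, 0.0] ang 0.2 dist 66.6
```

Emit:
{"fn": "play_rows", "kwargs": {
  "moves": [
    {"claw": 0.0,"linear": [5,0,14],"turn": [0,0,0]},
    {"claw": 0.0,"linear": [10,0,28],"turn": [0,0,0]},
    {"claw": 0.0,"linear": [15,0,42],"turn": [0,0,0]},
    {"claw": 0.0,"linear": [19,0,53],"turn": [0,0,0]},
    {"claw": 0.0,"linear": [21,0,59],"turn": [0,0,0]},
    {"claw": 0.0,"linear": [22,0,61.5],"turn": [0,0,0]},
    {"claw": 0.0,"linear": [22,0,61.5],"turn": [0,0,0]}
  ]
}}

```text
time_s: 18.75
ee_pos: [0.48, 0.1044, 0.0144]
eef_rot: [3.142, 0.345, 0.21]
force: [1.0, -0.1, 0.0]
grip_width: 0.0071
```

Run:
```python
from h import *
shot("scene","s_o.png",210,220,70,55,11)
st()
```

```text
t 18.8 p [0.4801 0.1044 0.0145] z [-0.331 -0.07  -0.941] x [ 0.92   0.196 -0.338] F [ 0.1 -0.2  0.2] w 0.007 q [ 0.15  0.62  1.59 -0.02  1.28  1.52]
```

View pics/s_o.png

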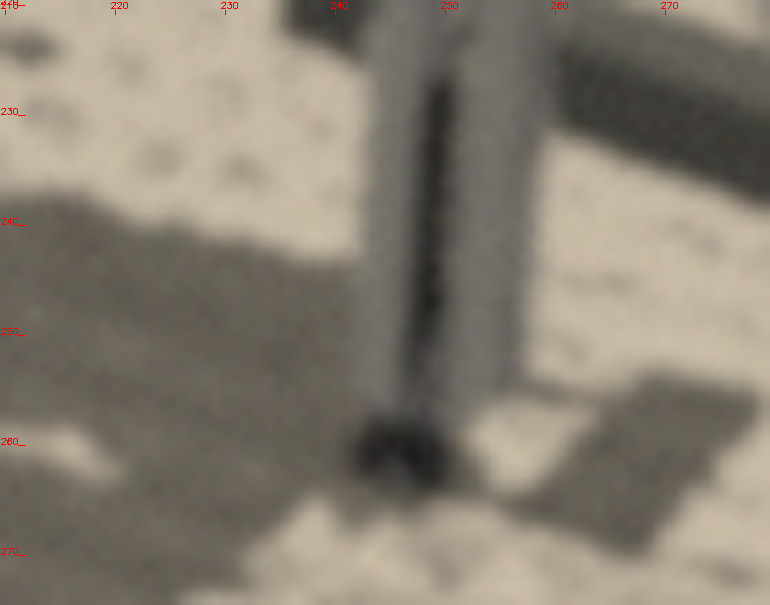

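Emit:
{"fn": "play_rows", "kwargs": {
  "moves": [
    {"claw": 0.0,"linear": [1,0,2.5],"turn": [0,0,0]},
    {"claw": 0.0,"linear": [1,0,2.5],"turn": [0,0,0]},
    {"claw": 0.2,"linear": [1,0,2.5],"turn": [0,0,0]},
    {"claw": 0.4,"linear": [1,0,2.5],"turn": [0,0,0]},
    {"claw": 0.5,"linear": [1,0,2.5],"turn": [0,0,0]}
  ]
}}

```text
time_s: 19.42
ee_pos: [0.4802, 0.1044, 0.0119]
eef_rot: [3.142, 0.345, 0.21]
force: [0.6, -0.3, -1.0]
grip_width: 0.0338
```

Run:
```python
from h import *
shot("scene","s_p.png",210,220,70,55,11)
st()
go([.42,.09,.13],12,0)
```

```text
t 19.48 p [0.4802 0.1044 0.0119] z [-0.331 -0.07  -0.941] x [ 0.92   0.196 -0.338] F [-0.3 -0.5 -0.3] w 0.0376 q [ 0.15  0.62  1.59 -0.02  1.28  1.52]
linear [-98.2, 1.5, -90.2] turn [0.0, 0.345, 0.0] ang 19.8 dist 133.4
```

View pics/s_p.png

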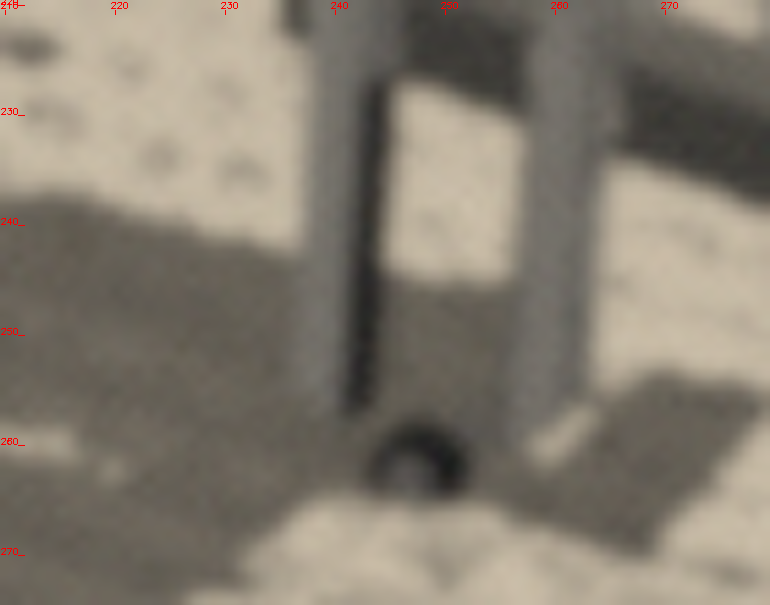

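Emit:
{"fn": "play_rows", "kwargs": {
  "moves": [
    {"claw": 0.6,"linear": [-4,0,-11],"turn": [0,0,0]},
    {"claw": 0.6,"linear": [-14,0,-38],"turn": [0,0,0]},
    {"claw": 0.6,"linear": [-30,0,-70],"turn": [0,0.06,0]},
    {"claw": 0.6,"linear": [-50,0,-95],"turn": [0,0.15,0]},
    {"claw": 0.6,"linear": [-75,0,-100],"turn": [0,0.25,0]},
    {"claw": 0.6,"linear": [-98,0,-100],"turn": [0,0.345,0]},
    {"claw": 0.6,"linear": [-120,0,-100],"turn": [0,0.5,0]},
    {"claw": 0.6,"linear": [-130,0,-105],"turn": [0,0.65,0]}
  ]
}}

```text
time_s: 20.48
ee_pos: [0.3946, 0.0862, 0.1558]
eef_rot: [3.141, -0.311, 0.21]
force: [0.4, 0.0, 0.9]
grip_width: 0.0565
```

Run:
```python
from h import *
shot("scene","s_q.png",210,225,70,55,11);shot("top","t_q.png",225,245,70,55,11)
st()
```

```text
t 20.57 p [0.3937 0.0861 0.1558] z [ 0.299  0.063 -0.952] x [0.931 0.198 0.305] F [ 0.1 -0.7  1.1] w 0.0561 q [ 0.1  -0.17  2.17  0.04  0.83  1.44]
```

View pics/s_q.png

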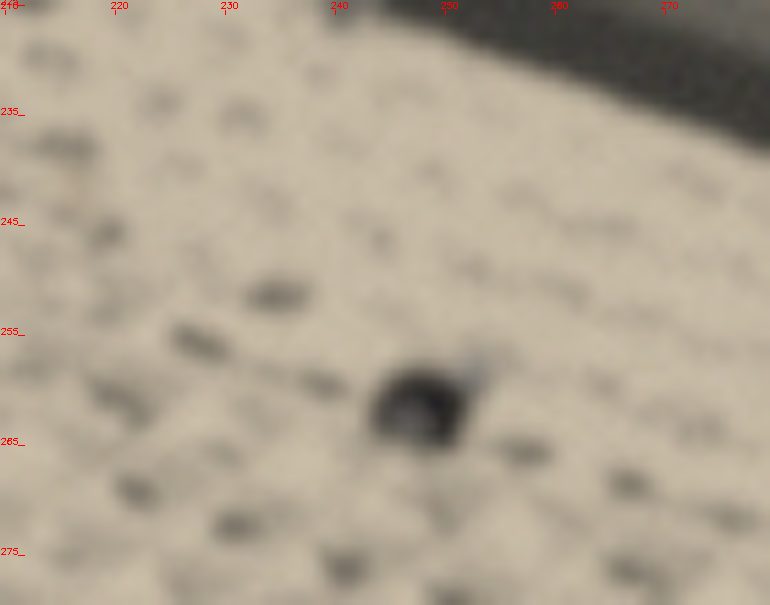

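View pics/t_q.png

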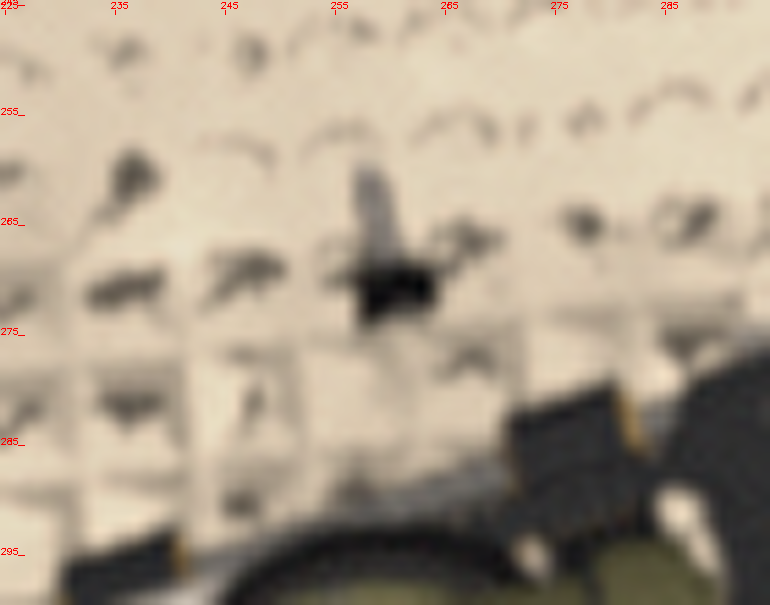

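Run:
```python
from h import *
np.set_printoptions(precision=4,suppress=True)
for n,(x,y,w,h) in(("scene",(240,255,15,14)),("top",(252,264,18,15))):
    im=cv2.imread(f"pics/full_{n[0]}_q.png");mm=(im[y:y+h,x:x+w].max(2)<90).astype(np.uint8);k,l,s,c=cv2.connectedComponentsWithStats(mm)
    i=1+np.argmax(s[1:,4]);print(n,s[i],c[i]+[x,y],plane(n,c[i]+[x,y],.011))
K=plane("top",(260.6,271.1),.011);T=plane("top",(258.1,259.5),.005);d=T-K
print(K,T,np.linalg.norm(d[:2]),np.degrees(np.arctan2(d[1],d[0])))
```

```text
scene [ 5  4  7  6 31] [248.2903 261.4516] [0.4714 0.1001 0.011 ]
top [ 5  5  8  5 30] [260.4667 270.7333] [0.4687 0.0994 0.011 ]
[0.4677 0.0992 0.011 ] [0.4983 0.1034 0.005 ] 0.03085307216068664 7.906886246691029
```

Run:
```python
from h import *
K=np.array([.4695,.0997,.011]);z=Rt(8,38).apply([0,0,1])
go(K+.006*z-.09*z,8,38)
go(K+.006*z-.05*z,8,38)
```

```text
linear [0.2, -1.2, 82.6] turn [-0.033, 0.353, 0.062] ang 20.6 dist 82.6
linear [14.0, 0.6, 120.1] turn [-0.033, 0.353, 0.062] ang 20.6 dist 120.9
```

Emit:
{"fn": "play_rows", "kwargs": {
  "moves": [
    {"claw": 0.6,"linear": [0,0,15],"turn": [-0.01,0.09,0.02]},
    {"claw": 0.6,"linear": [0,0,35],"turn": [-0.02,0.18,0.03]},
    {"claw": 0.6,"linear": [0,-1,55],"turn": [-0.03,0.27,0.05]},
    {"claw": 0.6,"linear": [0,-1,75],"turn": [-0.033,0.353,0.062]},
    {"claw": 0.6,"linear": [4,-1,90],"turn": [-0.033,0.353,0.062]},
    {"claw": 0.6,"linear": [8,0,104],"turn": [-0.033,0.353,0.062]},
    {"claw": 0.6,"linear": [8,0,104],"turn": [-0.033,0.353,0.062]},
    {"claw": 0.6,"linear": [8,0,104],"turn": [-0.033,0.353,0.062]}
  ]
}}

```text
time_s: 21.58
ee_pos: [0.4324, 0.0944, 0.0596]
eef_rot: [3.141, -0.663, 0.14]
force: [0.3, -0.5, 0.1]
grip_width: 0.0568
```

Run:
```python
from h import *
shot("top","t_r.png",225,245,70,55,11)
st()
K=np.array([.4695,.0997,.011]);z=Rt(8,38).apply([0,0,1])
go(K+.006*z-.04*z,8,38)
go(K+.006*z,8,38)
```

```text
t 21.62 p [0.4324 0.0944 0.0597] z [ 0.61   0.086 -0.788] x [0.78  0.11  0.616] F [-0.5  1.   0.8] w 0.0568 q [0.13 0.05 2.4  0.32 0.02 1.24]
linear [-0.5, -0.1, 27.5] turn [-0.0, -0.001, 0.001] ang 0.0 dist 27.5
linear [-0.5, -0.1, 67.5] turn [-0.0, -0.001, 0.001] ang 0.0 dist 67.5
```

View pics/t_r.png

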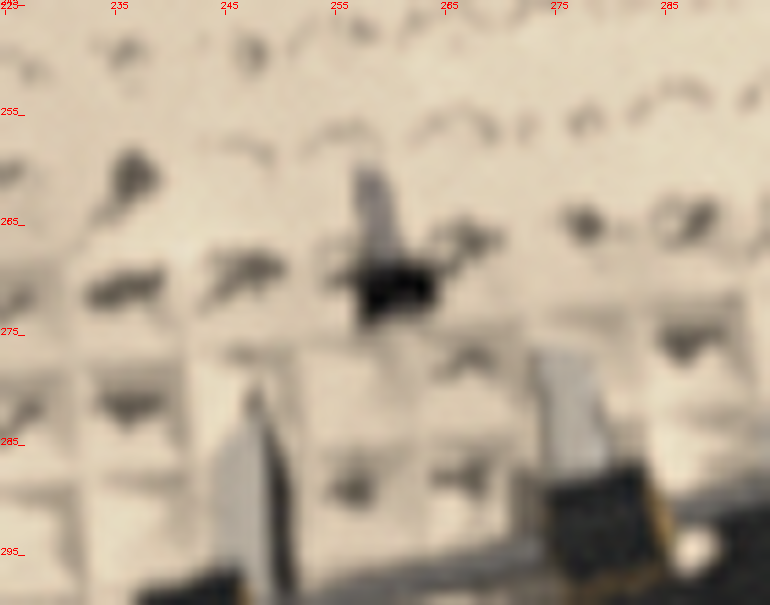

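Emit:
{"fn": "play_rows", "kwargs": {
  "moves": [
    {"claw": 0.6,"linear": [0,0,-3],"turn": [0,0.04,0]},
    {"claw": 0.6,"linear": [0,0,-3],"turn": [0,0.08,0]},
    {"claw": 0.6,"linear": [0,0,-3],"turn": [0,0.12,0]},
    {"claw": 0.6,"linear": [0,0,-3],"turn": [0,0.12,0]},
    {"claw": 0.6,"linear": [0,0,-3],"turn": [0,0.12,0]},
    {"claw": 0.6,"linear": [0,0,-3],"turn": [0,0.12,0]}
  ]
}}

```text
time_s: 22.38
ee_pos: [0.4286, 0.0955, 0.0923]
eef_rot: [3.139, -0.751, 0.14]
force: [0.3, 0.1, 0.9]
grip_width: 0.0565
```

Run:
```python
from h import *
st()
K=np.array([.4695,.0997,.011]);z=Rt(8,45).apply([0,0,1])
go(K+.006*z-.04*z,8,45)
go(K+.006*z,8,45)
```

```text
t 22.38 p [0.4286 0.0955 0.0923] z [ 0.676  0.093 -0.731] x [0.724 0.102 0.682] F [0.3 0.1 0.9] w 0.0565 q [ 0.13 -0.05  2.44  0.62  0.    0.94]
linear [-26.6, 1.4, 53.6] turn [0.002, 0.034, 0.001] ang 2.0 dist 59.8
linear [-25.2, 1.3, 93.5] turn [0.002, 0.034, 0.001] ang 2.0 dist 96.9
```

Run:
```python
from h import *
go([.43,.095,.085],38,40)
```

```text
linear [-4.0, 0.6, 6.3] turn [0.349, -0.051, -0.392] ang 30.2 dist 7.5
```

Emit:
{"fn": "play_rows", "kwargs": {
  "moves": [
    {"claw": 0.6,"linear": [0,0,0],"turn": [0.12,-0.02,-0.13]},
    {"claw": 0.6,"linear": [0,0,0],"turn": [0.23,-0.03,-0.26]},
    {"claw": 0.6,"linear": [-4,0.6,6],"turn": [0.349,-0.051,-0.392]},
    {"claw": 0.6,"linear": [-4,0.6,6],"turn": [0.349,-0.051,-0.392]},
    {"claw": 0.6,"linear": [-4,0.6,6],"turn": [0.349,-0.051,-0.392]}
  ]
}}

```text
time_s: 23.0
ee_pos: [0.4303, 0.0945, 0.0863]
eef_rot: [3.14, -0.7, 0.668]
force: [-0.0, -0.1, -0.3]
grip_width: 0.0563
```

Run:
```python
from h import *
st()
K=np.array([.4695,.0997,.011])
z=Rt(8,45).apply([0,0,1]);go(K+.006*z-.06*z,30,45);go(K+.006*z-.05*z,8,45)
```

```text
t 23.0 p [0.4303 0.0945 0.0863] z [ 0.507  0.398 -0.765] x [0.6   0.474 0.644] F [-0.  -0.1 -0.3] w 0.0563 q [-0.17  0.03  2.35  1.15  0.55 -0.22]
linear [-23.1, 0.9, 29.1] turn [-0.096, 0.085, 0.107] ang 9.6 dist 37.2
linear [-23.0, 4.4, 38.4] turn [-0.356, 0.083, 0.39] ang 30.6 dist 45.0
```

Emit:
{"fn": "play_rows", "kwargs": {
  "moves": [
    {"claw": 0.6,"linear": [-12,0,15],"turn": [-0.05,0.04,0.05]},
    {"claw": 0.6,"linear": [-23,1,29],"turn": [-0.096,0.085,0.107]},
    {"claw": 0.6,"linear": [-23,2,34],"turn": [-0.16,0.085,0.18]},
    {"claw": 0.6,"linear": [-23,3,38],"turn": [-0.23,0.085,0.25]},
    {"claw": 0.6,"linear": [-23,4.4,38.4],"turn": [-0.3,0.085,0.32]},
    {"claw": 0.6,"linear": [-23,4.4,38.4],"turn": [-0.356,0.083,0.39]},
    {"claw": 0.6,"linear": [-23,4.4,38.4],"turn": [-0.356,0.083,0.39]},
    {"claw": 0.6,"linear": [-23,4.4,38.4],"turn": [-0.356,0.083,0.39]}
  ]
}}

```text
time_s: 24.0
ee_pos: [0.4391, 0.0961, 0.0431]
eef_rot: [-3.141, -0.788, 0.14]
force: [-1.3, 0.3, -0.5]
grip_width: 0.0565
```

Run:
```python
from h import *
shot("top","t_s.png",225,245,70,55,11)
st()
K=np.array([.4695,.0997,.011])
z=Rt(8,45).apply([0,0,1]);go(K+.006*z,8,45)
```

```text
t 24.05 p [0.4391 0.096  0.043 ] z [ 0.702  0.1   -0.705] x [0.698 0.099 0.709] F [ 0.4 -0.2 -0.1] w 0.0566 q [ 0.13  0.15  2.46  3.1   0.26 -1.54]
linear [-1.1, 0.6, 50.3] turn [-0.001, -0.002, 0.001] ang 0.2 dist 50.3
```

View pics/t_s.png

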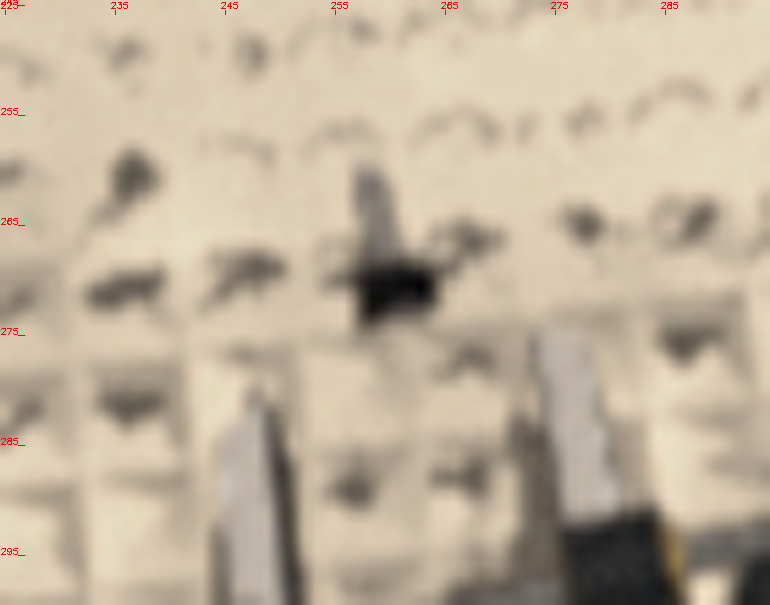

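Wrist has flipped as wanted (q4 3.1, q5 0.26), and the knob at (260.6,271) lies centred between the fingers. I'll advance along the fingers.

Emit:
{"fn": "play_rows", "kwargs": {
  "moves": [
    {"claw": 0.6,"linear": [-0.5,0.3,12],"turn": [0,0,0]},
    {"claw": 0.6,"linear": [-1,0.6,24],"turn": [0,0,0]},
    {"claw": 0.6,"linear": [-1,0.6,36],"turn": [0,0,0]},
    {"claw": 0.6,"linear": [-1,0.6,45],"turn": [0,0,0]},
    {"claw": 0.6,"linear": [-1,0.6,49],"turn": [0,0,0]},
    {"claw": 0.6,"linear": [-1,0.6,50],"turn": [0,0,0]},
    {"claw": 0.6,"linear": [-1,0.6,50],"turn": [0,0,0]}
  ]
}}

```text
time_s: 24.92
ee_pos: [0.4735, 0.1003, 0.0072]
eef_rot: [3.142, -0.788, 0.142]
force: [-0.1, -0.6, 1.3]
grip_width: 0.0564
```

Run:
```python
from h import *
shot("top","t_u.png",225,245,70,55,11)
st()
K=np.array([.4695,.0997,.011])
z=Rt(8,45).apply([0,0,1]);go(K+.006*z,8,45)
```

```text
t 24.98 p [0.4735 0.1003 0.0072] z [ 0.702  0.1   -0.705] x [0.698 0.1   0.709] F [ 0.2 -0.4  0.6] w 0.0563 q [ 0.13  0.34  2.37  3.11  0.36 -1.55]
linear [-0.2, 0.1, 0.5] turn [-0.001, -0.003, 0.001] ang 0.2 dist 0.5
```

View pics/t_u.png

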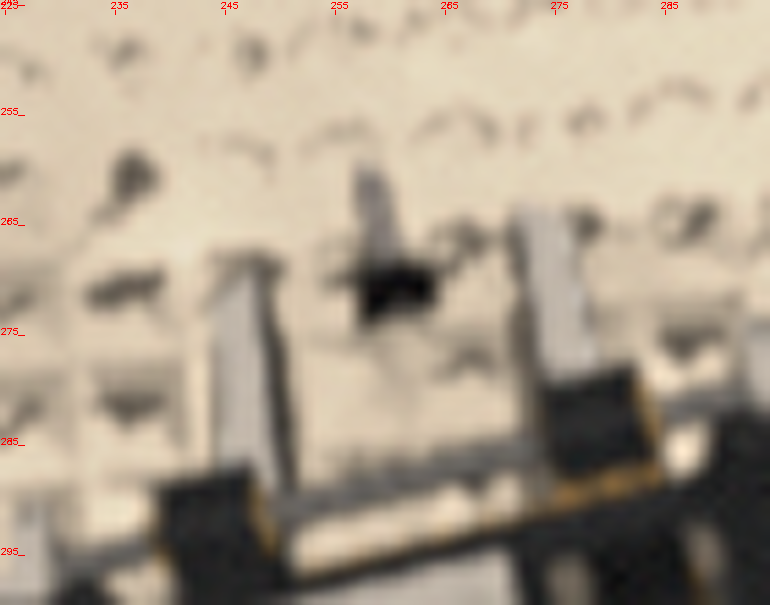

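Emit:
{"fn": "play_rows", "kwargs": {
  "force": 15,
  "moves": [
    {"claw": 0.4,"linear": [0,0,0],"turn": [0,0,0]},
    {"claw": 0.3,"linear": [0,0,0],"turn": [0,0,0]},
    {"claw": 0.1,"linear": [0,0,0],"turn": [0,0,0]},
    {"claw": 0.1,"linear": [0,0,0],"turn": [0,0,0]},
    {"claw": 0.1,"linear": [0,0,0],"turn": [0,0,0]},
    {"claw": 0.1,"linear": [0,0,0],"turn": [0,0,0]}
  ]
}}

```text
time_s: 25.72
ee_pos: [0.4734, 0.1003, 0.0072]
eef_rot: [-3.142, -0.788, 0.142]
force: [0.5, 0.3, -0.3]
grip_width: 0.0191
```

Run:
```python
from h import *
shot("top","t_v.png",225,245,70,55,11)
st()
go([.46,.0986,.12],30,38)
```

```text
t 25.77 p [0.4735 0.1003 0.0072] z [ 0.702  0.1   -0.705] x [0.698 0.1   0.709] F [-0.  -0.6  0.2] w 0.0193 q [ 0.13  0.34  2.37  3.11  0.36 -1.55]
linear [70.4, -0.2, -89.2] turn [0.254, -0.123, -0.286] ang 23.0 dist 113.6
```

View pics/t_v.png

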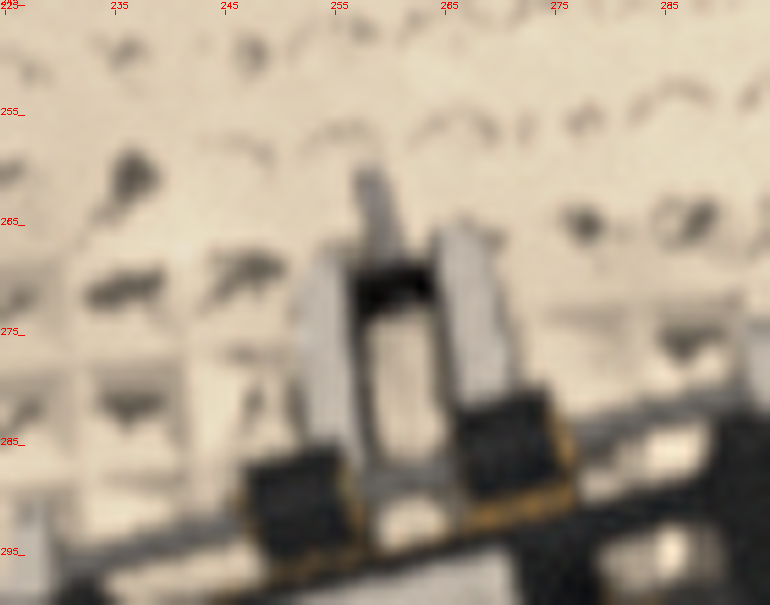

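Emit:
{"fn": "play_rows", "kwargs": {
  "force": 25,
  "moves": [
    {"claw": 0.1,"linear": [6,0,-6],"turn": [0,0,0]},
    {"claw": 0.1,"linear": [18,0,-18],"turn": [0,0,0]},
    {"claw": 0.1,"linear": [32,0,-34],"turn": [0.04,0,-0.05]},
    {"claw": 0.1,"linear": [42,0,-50],"turn": [0.1,-0.03,-0.11]},
    {"claw": 0.1,"linear": [52,0,-65],"turn": [0.15,-0.06,-0.17]},
    {"claw": 0.1,"linear": [62,0,-78],"turn": [0.2,-0.09,-0.23]},
    {"claw": 0.1,"linear": [70,0,-89],"turn": [0.254,-0.123,-0.286]},
    {"claw": 0.1,"linear": [70,0,-89],"turn": [0.254,-0.123,-0.286]}
  ]
}}

```text
time_s: 26.78
ee_pos: [0.4766, 0.1197, 0.1123]
eef_rot: [-3.101, -0.802, 0.411]
force: [-0.7, 1.4, 0.3]
grip_width: 0.019
```

Run:
```python
from h import *
st()
go([.47,.08,.22],15,3)
go([.50,-.03,.25],0,3)
```

```text
t 26.77 p [0.4766 0.1197 0.1123] z [ 0.642  0.324 -0.695] x [0.637 0.278 0.719] F [-0.7  1.4  0.3] w 0.019 q [-0.02  0.03  2.32  1.45  0.34 -0.18]
linear [62.2, 30.1, -91.9] turn [-0.102, -0.746, 0.155] ang 44.0 dist 115.0
linear [72.3, 141.4, -129.2] turn [-0.213, -0.731, 0.398] ang 49.3 dist 204.8
```

Emit:
{"fn": "play_rows", "kwargs": {
  "moves": [
    {"claw": 0.1,"linear": [10,5,-15],"turn": [-0.01,-0.1,0.02]},
    {"claw": 0.1,"linear": [20,10,-30],"turn": [-0.03,-0.2,0.04]},
    {"claw": 0.1,"linear": [30,15,-45],"turn": [-0.04,-0.3,0.06]},
    {"claw": 0.1,"linear": [40,20,-60],"turn": [-0.05,-0.4,0.08]},
    {"claw": 0.1,"linear": [52,25,-75],"turn": [-0.07,-0.5,0.1]},
    {"claw": 0.1,"linear": [62,30,-92],"turn": [-0.08,-0.6,0.12]},
    {"claw": 0.1,"linear": [62,30,-92],"turn": [-0.1,-0.7,0.155]},
    {"claw": 0.1,"linear": [62,30,-92],"turn": [-0.102,-0.746,0.155]}
  ]
}}

```text
time_s: 27.78
ee_pos: [0.4703, 0.0801, 0.2207]
eef_rot: [3.141, -0.052, 0.261]
force: [-0.3, -1.1, -0.4]
grip_width: 0.0192
```

Run:
```python
from h import *
st()
go(tcp_for(.15,.0012,.09,3),-14.3,3)
go([.52,-.1,.26],-5,3)
shot("top","t_w.png",370,215,45,40,14)
```

```text
t 27.77 p [0.4703 0.0801 0.2207] z [ 0.051  0.013 -0.999] x [0.965 0.258 0.052] F [-0.3 -1.1 -0.4] w 0.0192 q [0.09 0.09 1.73 0.01 1.26 1.39]
linear [-1.0, 326.9, 6.1] turn [-0.026, 0.0, 0.51] ang 29.3 dist 327.0
linear [3.5, 186.9, -39.0] turn [-0.017, 0.0, 0.348] ang 20.0 dist 190.9
```

View pics/t_w.png

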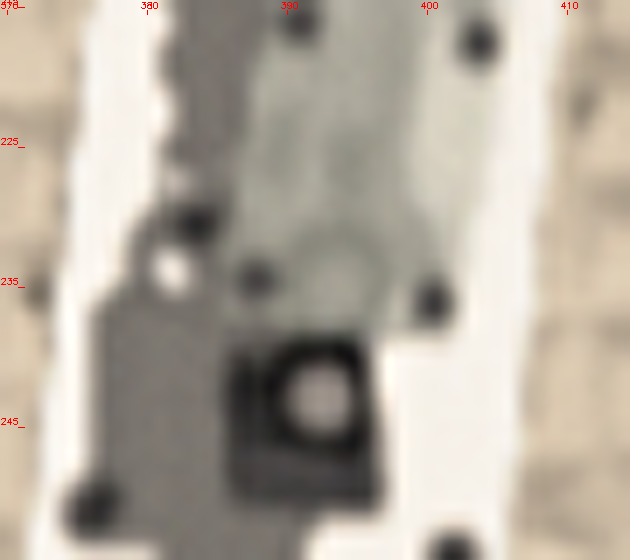

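Emit:
{"fn": "play_rows", "kwargs": {
  "moves": [
    {"claw": 0.1,"linear": [0,25,-15],"turn": [0,0,0.05]},
    {"claw": 0.1,"linear": [1,65,-30],"turn": [-0.01,0,0.12]},
    {"claw": 0.1,"linear": [2,110,-40],"turn": [-0.01,0,0.2]},
    {"claw": 0.1,"linear": [3,155,-40],"turn": [-0.015,0,0.28]},
    {"claw": 0.1,"linear": [3,200,-40],"turn": [-0.017,0,0.35]},
    {"claw": 0.1,"linear": [2,245,-40],"turn": [-0.02,0,0.42]},
    {"claw": 0.1,"linear": [1,290,-30],"turn": [-0.026,0,0.49]},
    {"claw": 0.1,"linear": [-1,325,-15],"turn": [-0.026,0,0.51]}
  ]
}}

```text
time_s: 28.82
ee_pos: [0.553, -0.2361, 0.2361]
eef_rot: [3.14, -0.054, -0.251]
force: [-0.3, -0.1, -0.4]
grip_width: 0.0194
```

Run:
```python
from h import *
st()
go(tcp_for(.15,.0012,.06,3),-14.3,3)
go(tcp_for(.15,.0012,.036,3),-14.3,3)
```

```text
t 28.82 p [ 0.553  -0.2361  0.2361] z [ 0.052 -0.015 -0.999] x [ 0.967 -0.248  0.054] F [-0.3 -0.1 -0.4] w 0.0194 q [-0.47  0.36  1.37  0.01  1.36  1.35]
linear [15.7, -0.6, 46.8] turn [0.002, -0.002, -0.001] ang 0.2 dist 49.3
linear [28.4, -0.6, 67.2] turn [0.002, -0.002, -0.001] ang 0.2 dist 72.9
```

Emit:
{"fn": "play_rows", "kwargs": {
  "moves": [
    {"claw": 0.1,"linear": [4,-0.6,12],"turn": [0,0,0]},
    {"claw": 0.1,"linear": [9,-0.6,27],"turn": [0,0,0]},
    {"claw": 0.1,"linear": [16,-0.6,47],"turn": [0,0,0]},
    {"claw": 0.1,"linear": [23,-0.6,58],"turn": [0,0,0]},
    {"claw": 0.1,"linear": [28.4,-0.6,67],"turn": [0,0,0]},
    {"claw": 0.1,"linear": [28.4,-0.6,67],"turn": [0,0,0]},
    {"claw": 0.1,"linear": [28.4,-0.6,67],"turn": [0,0,0]}
  ]
}}

```text
time_s: 29.7
ee_pos: [0.5842, -0.2436, 0.1712]
eef_rot: [3.14, -0.055, -0.251]
force: [0.4, 0.5, -0.0]
grip_width: 0.019
```

Run:
```python
from h import *
shot("scene","s_x.png",385,175,70,55,10)
st()
r=np.radians(32)
polys=[(toolpts(P),(0,0,255)) for P in screw([0,0,-6],[np.sin(r),0,np.cos(r)])]
overlay("scene","pics/full_s_x.png","pics/s_x2.png",385,175,70,55,11,polys)
for h in(.036,.028,.020,.012,.0075): go(tcp_for(.15,.0012,h,3),-14.3,3)
```

```text
t 29.75 p [ 0.5842 -0.2436  0.1713] z [ 0.053 -0.015 -0.999] x [ 0.967 -0.248  0.055] F [0.6 0.7 0.2] w 0.019 q [-0.46  0.48  1.35  0.01  1.25  1.36]
linear [-0.2, -0.0, 0.8] turn [0.002, -0.002, -0.001] ang 0.2 dist 0.8
linear [4.0, -0.0, 7.6] turn [0.002, -0.002, -0.001] ang 0.2 dist 8.6
linear [8.3, -0.1, 14.4] turn [0.002, -0.002, -0.001] ang 0.2 dist 16.6
linear [12.5, -0.1, 21.2] turn [0.002, -0.002, -0.001] ang 0.2 dist 24.6
linear [14.9, -0.1, 25.0] turn [0.002, -0.002, -0.001] ang 0.2 dist 29.1
```

View pics/s_x2.png

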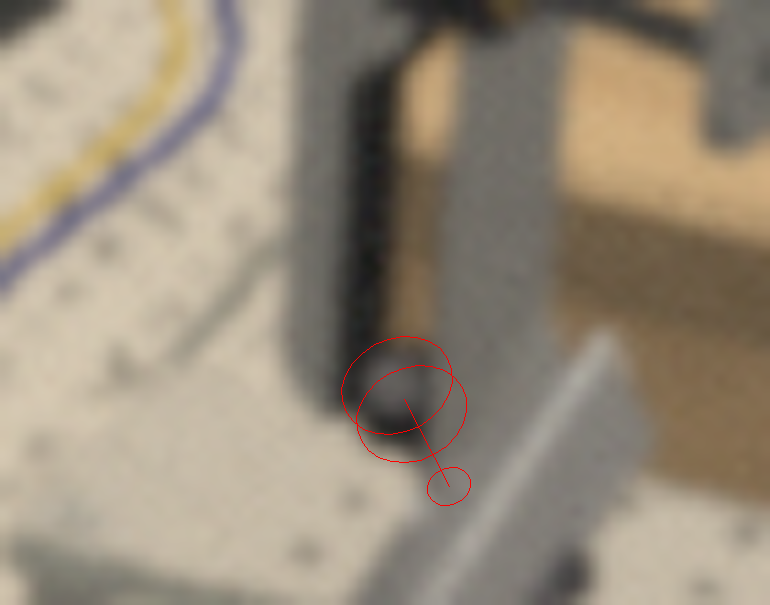

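View pics/s_x.png

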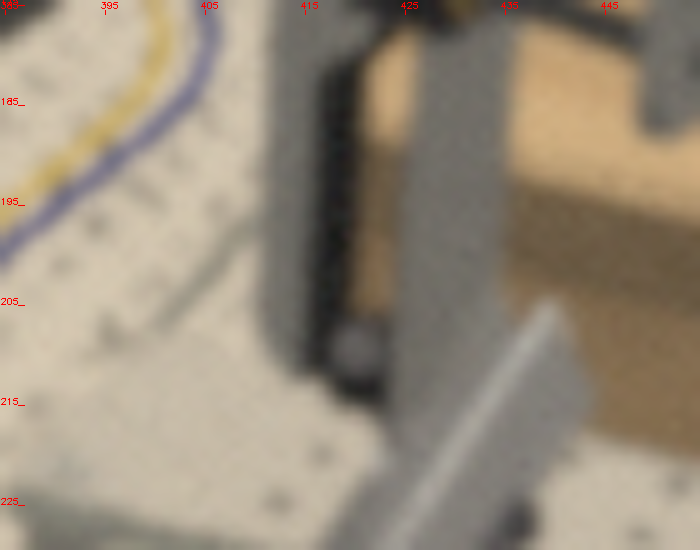

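Emit:
{"fn": "play_rows", "kwargs": {
  "moves": [
    {"claw": 0.1,"linear": [1.3,0,2.7],"turn": [0,0,0]},
    {"claw": 0.1,"linear": [2.7,0,5.2],"turn": [0,0,0]},
    {"claw": 0.1,"linear": [4,0,7.6],"turn": [0,0,0]},
    {"claw": 0.1,"linear": [4,0,7.6],"turn": [0,0,0]}
  ]
}}

```text
time_s: 30.25
ee_pos: [0.5884, -0.2449, 0.1636]
eef_rot: [3.14, -0.054, -0.251]
force: [-0.3, -1.6, -1.0]
grip_width: 0.0194
```

Emit:
{"fn": "play_rows", "kwargs": {
  "moves": [
    {"claw": 0.1,"linear": [1.4,0,2.3],"turn": [0,0,0]},
    {"claw": 0.1,"linear": [2.8,0,4.5],"turn": [0,0,0]},
    {"claw": 0.1,"linear": [4.3,0,6.8],"turn": [0,0,0]},
    {"claw": 0.1,"linear": [4.3,0,6.8],"turn": [0,0,0]}
  ]
}}

```text
time_s: 30.75
ee_pos: [0.593, -0.2461, 0.1568]
eef_rot: [3.14, -0.054, -0.251]
force: [0.2, -1.4, -1.5]
grip_width: 0.0189
```

Run:
```python
from h import *
shot("scene","s_y.png",395,180,60,50,12)
st()
for h in(.012,.0075,.005): go(tcp_for(.15,.0012,h,3),-14.3,3)
```

```text
t 30.8 p [ 0.593  -0.2461  0.1569] z [ 0.052 -0.015 -0.999] x [ 0.967 -0.248  0.054] F [-0.3 -1.7 -0.4] w 0.019 q [-0.45  0.51  1.34  0.01  1.24  1.36]
linear [4.2, -0.3, 6.2] turn [0.002, -0.002, -0.002] ang 0.2 dist 7.5
linear [6.6, -0.3, 10.1] turn [0.002, -0.002, -0.002] ang 0.2 dist 12.0
linear [7.9, -0.3, 12.2] turn [0.002, -0.002, -0.002] ang 0.2 dist 14.5
```

View pics/s_y.png

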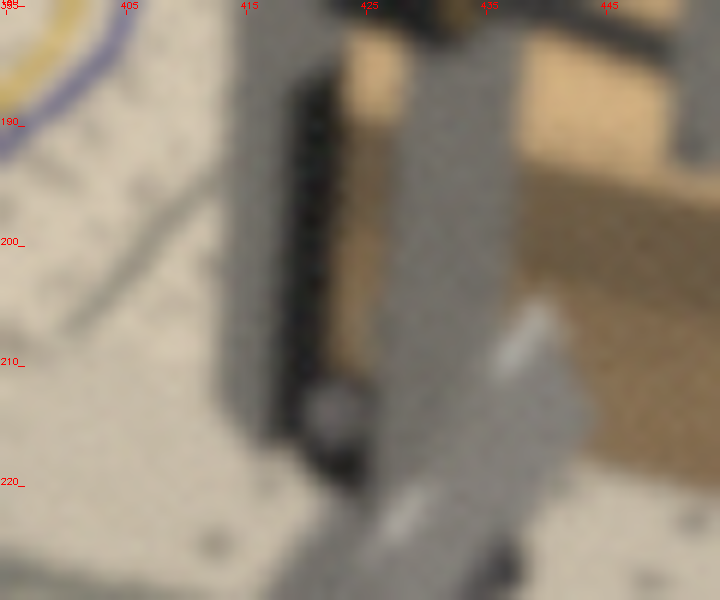

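Emit:
{"fn": "play_rows", "kwargs": {
  "moves": [
    {"claw": 0.1,"linear": [1.4,0.4,2],"turn": [0,0,0]},
    {"claw": 0.1,"linear": [2.8,0.4,4.1],"turn": [0,0,0]},
    {"claw": 0.1,"linear": [4.2,0.4,6.2],"turn": [0,0,0]},
    {"claw": 0.1,"linear": [5.5,0.4,8.3],"turn": [0,0,0]},
    {"claw": 0.1,"linear": [6.6,0.4,10],"turn": [0,0,0]},
    {"claw": 0.1,"linear": [6.6,0.4,10],"turn": [0,0,0]}
  ]
}}

```text
time_s: 31.55
ee_pos: [0.5998, -0.2482, 0.1471]
eef_rot: [3.14, -0.054, -0.251]
force: [0.8, 0.1, -0.5]
grip_width: 0.0194
```

Emit:
{"fn": "play_rows", "kwargs": {
  "moves": [
    {"claw": 0.1,"linear": [0.7,0,1.1],"turn": [0,0,0]},
    {"claw": 0.1,"linear": [1.2,0,1.9],"turn": [0,0,0]},
    {"claw": 0.1,"linear": [1.2,0,1.9],"turn": [0,0,0]}
  ]
}}

```text
time_s: 31.92
ee_pos: [0.601, -0.2485, 0.1453]
eef_rot: [3.14, -0.054, -0.251]
force: [-1.2, 1.5, 1.3]
grip_width: 0.0189
```

Light contact normal to the slope again, at the same height as the first screw seated. I'll look once, then release.

Run:
```python
from h import *
shot("scene","s_z.png",395,180,60,50,12)
st()
```

```text
t 31.98 p [ 0.601  -0.2485  0.1453] z [ 0.052 -0.015 -0.999] x [ 0.967 -0.248  0.054] F [-0.3  0.6  1.2] w 0.019 q [-0.45  0.54  1.32  0.01  1.22  1.37]
```

View pics/s_z.png

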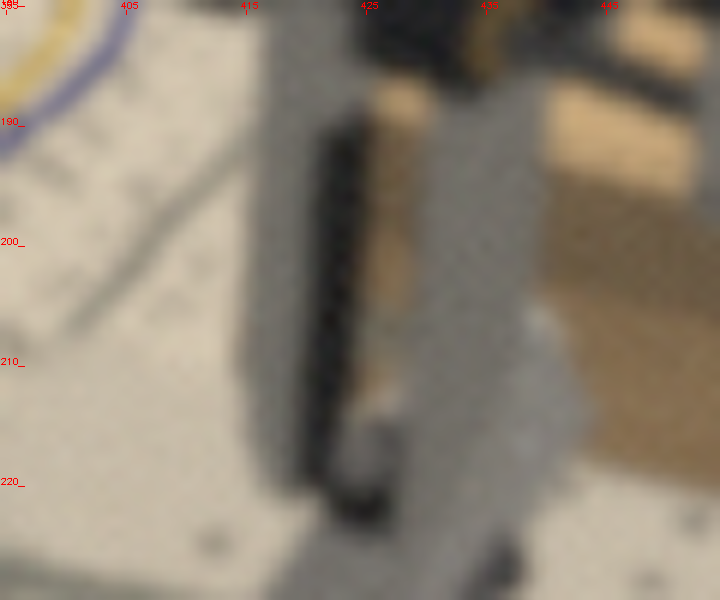

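Emit:
{"fn": "play_rows", "kwargs": {
  "moves": [
    {"claw": 0.25,"linear": [0,0,0],"turn": [0,0,0]},
    {"claw": 0.35,"linear": [0,0,0],"turn": [0,0,0]},
    {"claw": 0.4,"linear": [0,0,0],"turn": [0,0,0]},
    {"claw": 0.45,"linear": [0,0,0],"turn": [0,0,0]}
  ]
}}

```text
time_s: 32.48
ee_pos: [0.601, -0.2486, 0.1453]
eef_rot: [3.14, -0.054, -0.251]
force: [-1.2, 0.0, 0.3]
grip_width: 0.0417
```

Run:
```python
from h import *
shot("scene","s_za.png",370,180,90,110,6)
st()
go([.594,-.245,.24],-14.3,3)
go([.45,.0,.24],-5,3)
```

```text
t 32.52 p [ 0.601  -0.2485  0.1453] z [ 0.052 -0.015 -0.999] x [ 0.967 -0.248  0.054] F [ 0.   0.4 -0.2] w 0.0421 q [-0.45  0.54  1.32  0.01  1.22  1.37]
linear [-2.5, -1.5, -95.0] turn [0.002, -0.002, -0.002] ang 0.2 dist 95.0
linear [-202.6, -203.0, -106.1] turn [0.011, -0.002, -0.164] ang 9.4 dist 305.8
```

View pics/s_za.png

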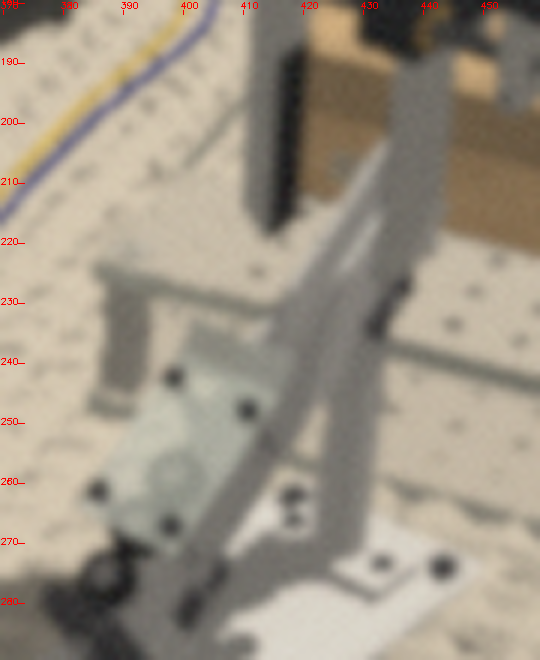

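Emit:
{"fn": "play_rows", "kwargs": {
  "moves": [
    {"claw": 0.45,"linear": [0,0,-20],"turn": [0,0,0]},
    {"claw": 0.45,"linear": [-1,0,-55],"turn": [0,0,0]},
    {"claw": 0.45,"linear": [-12,-10,-95],"turn": [0,0,0]},
    {"claw": 0.45,"linear": [-50,-50,-100],"turn": [0,0,-0.03]},
    {"claw": 0.45,"linear": [-90,-90,-104],"turn": [0,0,-0.06]},
    {"claw": 0.45,"linear": [-130,-130,-106],"turn": [0,0,-0.1]},
    {"claw": 0.45,"linear": [-170,-170,-106],"turn": [0,0,-0.13]},
    {"claw": 0.45,"linear": [-200,-200,-106],"turn": [0,0,-0.16]}
  ]
}}

```text
time_s: 33.52
ee_pos: [0.4506, -0.0021, 0.2402]
eef_rot: [3.131, -0.054, -0.089]
force: [0.1, 0.6, 0.6]
grip_width: 0.0423
```

Emit:
{"fn": "play_rows", "kwargs": {
  "moves": [
    {"claw": 0.45,"linear": [-20,-30,0],"turn": [0,0,0]},
    {"claw": 0.45,"linear": [-40,-60,0],"turn": [0,0,0]},
    {"claw": 0.45,"linear": [-40,-60,0],"turn": [0,0,0]}
  ]
}}

```text
time_s: 33.9
ee_pos: [0.4155, 0.0626, 0.2378]
eef_rot: [3.131, -0.055, -0.087]
force: [0.9, -0.4, 0.3]
grip_width: 0.0422
```

Run:
```python
from h import *
np.set_printoptions(precision=1,suppress=True)
shot("top","t_zb.png",370,195,45,60,12)
shot("scene","s_zb.png",370,225,55,60,12)
st()
for s in(10,30,50):
    P=O+s/1000*xt+.0011*v+.010*zt; print(s,proj("top",P),proj("scene",P))
```

```text
t 34.0 p [0.4 0.1 0.2] z [ 0.1 -0.  -1. ] x [ 1.  -0.1  0.1] F [ 0.9 -0.5  0.1] w 0.0423 q [ 0.1 -0.1  1.8 -0.   1.3  1.7]
10 [[391.9 242.9]] [[386.5 275.3]]
30 [[393.3 235. ]] [[392.1 267. ]]
50 [[394.6 227.1]] [[397.6 258.6]]
```

View pics/t_zb.png

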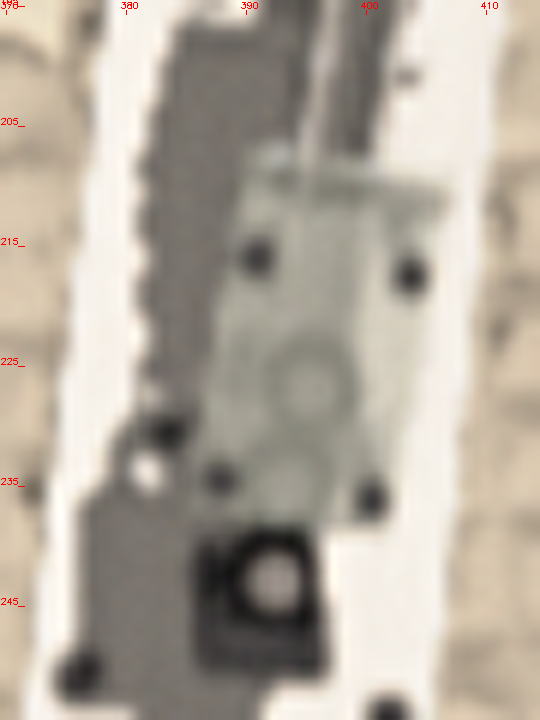

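View pics/s_zb.png

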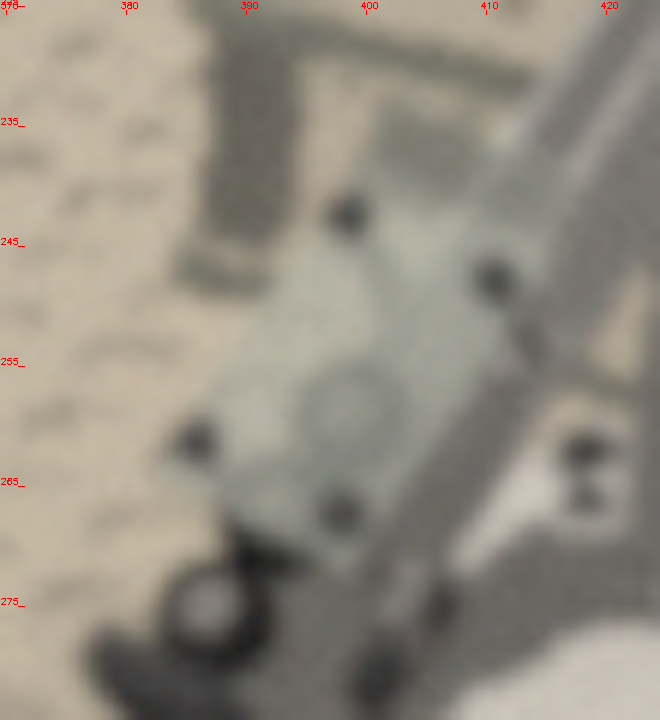

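View pics/full_t_zb.png

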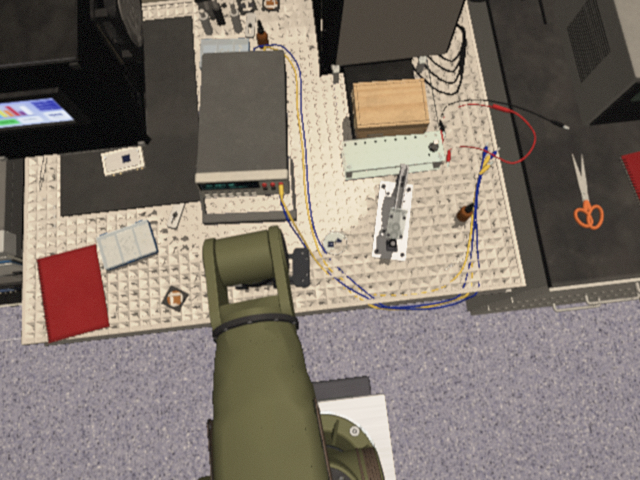

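The top view shows the three knob faces at about (392,243), (394,234) and (395.5,226.6). Predicted for 10, 30 and 50 mm: (391.9,242.9), (393.3,235.0) and (394.6,227.1). The dish, bottle and filter are at their original pixels, and the gripper is clear.

Run:
```python
from station import hand_in
print(hand_in())
```

```text
the job is handed in; nothing more can be done
None
```

Both loose thumbscrews are in the chute behind the waiting one, and I handed the job in at about 34 s of the 72 s allowed; no verdict is reported.

- **Lying screw:** I gripped it by the knob rim with the tool tilted, lowered it stud-first into the slot until the knob rested on the wall edges, and let it go. It slid down against the waiting screw.
- **Standing screw:** I gripped it by the stud, tipped it over and set it on its side with the stud pointing away. I then picked it up by the knob and loaded it the same way.

**Last checks:** The three knob faces were within about 1 px (roughly 2.5 mm) of where a full queue at 10, 30 and 50 mm should appear in the top view. The third also matched in the scene view. The second knob was only faintly visible through the strip. The waiting screw, dish, bottle and filter look unmoved, and the gripper was clear and open. Contact forces while seating the screws were 6.5 N at most in the readings after each move.

**What disagreed:** The cameras and the arm differed by 1–2 mm, so I aimed 1.2 mm to the left of the slot position I had first measured. One pass through a wrist singularity did not reach its pose. I raised the arm and went round it without touching anything.

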